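Fetch the kitchen timer from behind the canisters

ROBOT

A 6-joint arm with a two-finger parallel gripper is mounted at the origin on the work surface. World frame = base frame: x ahead of the robot, y to its left, z up, the work surface at z = 0. Lengths are in m, angles in rad, forces in N, time in s.
With the tool pointing down it reaches from about 0.275 to 0.75 m from the base axis. Payload 10.2 kg.
Tool frame: the origin (TCP) lies on the centre line of the jaws, within the pads' length; the fingertips stand 8 mm ahead of it and the grasp point (between the pads) lies 11 mm behind it; z points along the fingers, y is the line along which they close (so a half turn about z gives the same grasp; the last joint's range is limited). The gripper opens to 85 mm and grips with 20 to 120 N. Pads are 22 mm wide; open, the fingers measure 114 mm over their backs; the gripper's body (76 mm by 85 mm) begins 54 mm behind the grasp point. The pads swing forward as they close: fully open they stand 13 mm farther back than shut.
Start: joints at [-1.479, 0.313, 1.498, -0, 1.331, -0.223], TCP at [0.163, -0.499, 0.239] pointing down, gripper open.
Joint ranges: [-2.94, 2.94], [-0.97, 2.17], [0.19, 2.56], [-1.23, 4.37], [0.02, 3.11], [-2.88, 2.88]. Speed limits (rad/s): [2.39, 2.39, 3.01, 3.14, 3.14, 3.14].

INTERFACE

Orientations are given as a rotation vector (axis times angle).
In Python, from bench import env gives the robot as it stands.
- The arm moves only by the tool arm_command, never from a script. Its argument "increments" is a list of rows, each an object with "travel": the shift along the world's x, y, z in m, a list of three; "rot": the turn, a rotation vector about the world's x, y, z in rad, a list of three; "hand": the opening, from -1 (shut) to 1 (fully open). In form: [{"travel": [x, y, z], "rot": [wx, wy, wz], "hand": hand}, ...]. A call has exactly 5 rows; each row shifts and turns the commanded pose from where the row before left it; what a row does not reach is not made up. A row lasts 1/10 s, in which the tool goes at most 50 mm and 8.59 degrees, less where a joint would pass 70% of its speed; a pose out of reach is approached as far as the arm can. A call is refused whole if a number of a shift passes 0.05 or a number of a turn 0.15, either way. A call with a gripper value outside its range is refused whole. The fingers move at their own pace and stop on an object; the grip force is fixed at half the most. Time passes only in rows, so rows that do not move let the fingers close, or fill a call up. It gives the time, the measured TCP pose, the force, the opening and the grip force at its end, in the units of the state.
- env.observe(): the state, without advancing time (a new reading comes with each control period).
- env.snapshot(name): name is "scene" or "top" or "wrist"; returns a dict with "pixels" (384x512x3 uint8, red, green, blue), "intrinsics" (3x3 intrinsics, pixels), "distortion" ([k1, k2, p1, p2, k3] as OpenCV has them; the pictures are not rectified), "R" (3x3) and "t" (3): a world point X has camera coordinates R X + t; the wrist camera has in their place "T_tool_cam" (4x4, takes a point from camera to tool coordinates, whose origin is the TCP and whose axes are the flange's). Camera axes: x right, y down, z forward; pixel columns grow to the right and rows downward; lengths in m; the calibration is good to about 2 mm. A picture is of the moment at which its call begins: read the wrist's pose just before it. There is no depth.
- env.finish_job(): hands the job in; it is judged then, once.
The state is a dict: "time": time; "qpos": joint angles; "qvel": joint speeds; "tau": joint torques, N m; "tool_pos": TCP position; "tool_rot": TCP orientation; "wrist_force": force on the tool from outside, world axes, zero at the start; "ft_torque": the same for the moment, N m; "grip_width": opening from 0.0 (shut) to 1.0 (fully open); "finger_force": force on a finger pad.
Only numpy, scipy, OpenCV 4.12 (cv2) and the standard library are available. Lean on these libraries where they do the work, as an engineer would, in place of code of your own. Each camera call takes 0.05 s, during which the arm holds its last target. There are 200 camera calls.

TASK

The white kitchen timer stands hemmed in behind the red, yellow and blue canisters on the grey serving board. Move all three canisters to the steel tray, leaving the timer where it is meanwhile; then, with all three standing in the tray, set the timer on the middle of the round pale wooden board; then put every canister back on the middle of the coaster of its own colour. Keep everything upright, set things down instead of dropping them, and let go of everything at the end.

Things in the scene. Friction and masses are not known exactly. Their poses are not given: they have to be found in the camera images.
- red_canister: Red canister, 50 mm across and 118 mm tall, 0.25 kg: painted body with a lid (51 mm across, its top 86 mm above the base), and on the lid a plain pale wooden round knob 26 mm across and 32 mm tall (86 to 118 mm above the base), firmly fixed; lift it by the knob. Origin: centre of its underside, z up. Starts standing on the coaster of its own colour.
- yellow_canister: Yellow canister, 50 mm across and 118 mm tall, 0.25 kg: painted body with a lid (51 mm across, its top 86 mm above the base), and on the lid a plain pale wooden round knob 26 mm across and 32 mm tall (86 to 118 mm above the base), firmly fixed; lift it by the knob. Origin: centre of its underside, z up. Starts standing on the coaster of its own colour.
- blue_canister: Blue canister, 50 mm across and 118 mm tall, 0.25 kg: painted body with a lid (51 mm across, its top 86 mm above the base), and on the lid a plain pale wooden round knob 26 mm across and 32 mm tall (86 to 118 mm above the base), firmly fixed; lift it by the knob. Origin: centre of its underside, z up. Starts standing on the coaster of its own colour.
- timer: White round kitchen timer, a puck 56 mm across and 30 mm tall with a green dial button 33 mm across on top (total height 40 mm), 0.16 kg. Origin: centre of its underside, z up. It stands directly on the grey serving board (150 x 210 mm, 12 mm thick, fixed), its centre 64 mm from the centres of three coasters, which lie on three sides of it (left, right and the robot's side).
- red_coaster: Red round flat coaster, 62 mm across, 4 mm thick, fixed on the grey serving board; partly hidden by its canister at the start. Origin: centre of its underside (12 mm above the table; its top is 4 mm higher), z up. The home of the red canister.
- yellow_coaster: Yellow round flat coaster, 62 mm across, 4 mm thick, fixed on the grey serving board; partly hidden by its canister at the start. Origin: centre of its underside (12 mm above the table; its top is 4 mm higher), z up. The home of the yellow canister.
- blue_coaster: Blue round flat coaster, 62 mm across, 4 mm thick, fixed on the grey serving board; partly hidden by its canister at the start. Origin: centre of its underside (12 mm above the table; its top is 4 mm higher), z up. The home of the blue canister.
- tray: Shallow open steel tray, fixed: 250 mm along its own x, 110 mm along its own y, outer walls 16 mm high and 4 mm thick, inner floor 4 mm above its underside. Room for three canisters in a row along x, e.g. 75 mm apart. Origin: centre of its underside on the table.
- board: Round pale wooden board, 100 mm across and 8 mm thick, fixed flat on the table. Origin: centre of its underside (top 8 mm higher). Where the timer goes.
Not all that is in view belongs to the job. Of the things that look like the red_canister, the smaller one is meant. There is more than one size of the blue_canister; the job needs the smaller.

How it is judged:
By the outcome, as a careful person would: the job done as asked, in the order asked, and still so for the second after the job is handed in, with the robot touching nothing.
It also fails if it takes over 136 s, if anything falls off the work surface, if the arm or the gripper's body presses on something with over 40 N, if the wrist force passes 120 N, or if a joint passes its speed limit or range.

## Working session

There is one attempt and no reset: what is moved stays moved. The work goes in short steps, Python scripts to look and compute and a tool call to move; the robot and the scene stay as the last step left them, time stands still between calls to the robot, and variables do not carry over. Pictures are saved under pics/ and viewed, at most 14 in all, crops included, and the job is handed in when it is done.

Besides the shell and the picture viewer there is one more tool, called after "Emit:" as name(argument=value, ...) on one line, values as JSON. arm_command: Moves the arm, as the interface text tells. Its arguments: {"type":"object","properties":{"increments":{"type":"array"}},"required":["increments"]}

```bash
mkdir -p pics
cat > h.py <<'E'
import numpy as np, cv2
from bench import env
def snap(n,f=None):
    s=env.snapshot(n)
    if f: cv2.imwrite('pics/'+f,cv2.cvtColor(s['pixels'],cv2.COLOR_RGB2BGR))
    return s
def back(s,uv,z):
    uv=np.array(uv,float).reshape(-1,1,2)
    p=cv2.undistortPoints(uv,np.array(s['intrinsics']),np.array(s['distortion'])).reshape(-1,2)
    R=np.array(s['R']);t=np.array(s['t']);C=-R.T@t
    d=np.c_[p,np.ones(len(p))]@R
    return C+d*((z-C[2])/d[:,2])[:,None]
def proj(s,X):
    R=np.array(s['R']);t=np.array(s['t'])
    return cv2.projectPoints(np.array(X,float).reshape(-1,1,3),cv2.Rodrigues(R)[0],t,np.array(s['intrinsics']),np.array(s['distortion']))[0].reshape(-1,2)
E
python3 - <<'E'
from h import *
import pickle
a=snap('top','top.png');b=snap('scene','scene.png')
pickle.dump((a,b),open('s0.pkl','wb'))
o=env.observe();print(o)
E
```

```text
{'time': 0.1, 'qpos': array([-1.47940174e+00,  3.13351410e-01,  1.49833300e+00,  1.49812646e-05,
        1.33100563e+00, -2.23430318e-01]), 'qvel': array([-1.65289093e-03, -2.22834540e-04, -2.95559612e-03,  5.91296489e-04,
        8.70881782e-04, -9.03577389e-05]), 'tau': array([ 3.67722998e-03, -4.12902617e+01, -2.60141015e+01, -7.92249125e-05,
        3.05569025e-03, -1.49346323e-05]), 'tool_pos': array([ 0.16252316, -0.49898715,  0.2388247 ]), 'tool_rot': array([-3.10167106e+00, -4.92309016e-01, -1.36475956e-04]), 'wrist_force': array([-1.10185902, -0.3930615 ,  0.46496036]), 'ft_torque': array([-0.01280874,  0.01089656,  0.03878753]), 'finger_force': 0.0, 'grip_width': 0.9983581479553835}
```

View pics/top.png

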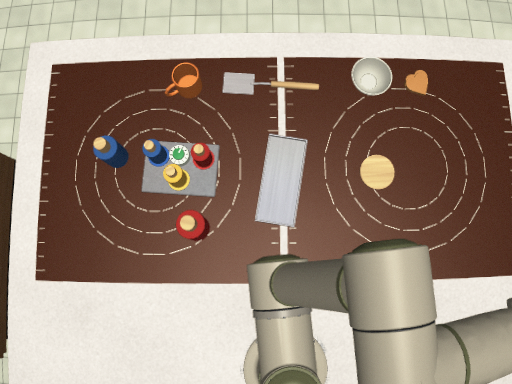

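View pics/scene.png

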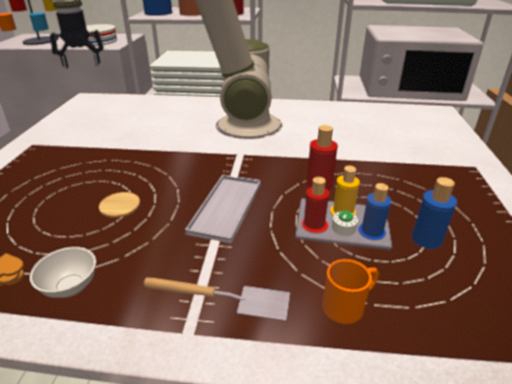

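The blues are at top (108,151) and (154,151), and the reds at (192,224) and (201,155). The smaller one of each stands on the grey board next to the timer (178,154), which fits the description. The tray is at (281,180) and the round board at (377,172). I'll confirm this in an enlarged crop.

Run:
```python
from h import *
import pickle
a,b=pickle.load(open('s0.pkl','rb'))
im=cv2.cvtColor(a['pixels'],cv2.COLOR_RGB2BGR)
cv2.imwrite('pics/c1.png',cv2.resize(im[125:250,80:235],None,fx=4.8,fy=4.8,interpolation=cv2.INTER_CUBIC))
im=cv2.cvtColor(b['pixels'],cv2.COLOR_RGB2BGR)
cv2.imwrite('pics/c2.png',cv2.resize(im[120:260,280:465],None,fx=4.2,fy=4.2,interpolation=cv2.INTER_CUBIC))
for s in(a,b): print(s['intrinsics'],-np.array(s['R']).T@s['t'])
```

```text
[[450.44814772   0.         256.93833959]
 [  0.         450.44814772 185.24418179]
 [  0.           0.           1.        ]] [0.28680264 0.06593999 1.2445803 ]
[[384.47351163   0.         248.75679388]
 [  0.         384.47351163 193.210676  ]
 [  0.           0.           1.        ]] [1.28642742 0.15789247 0.56894843]
```

View pics/c1.png

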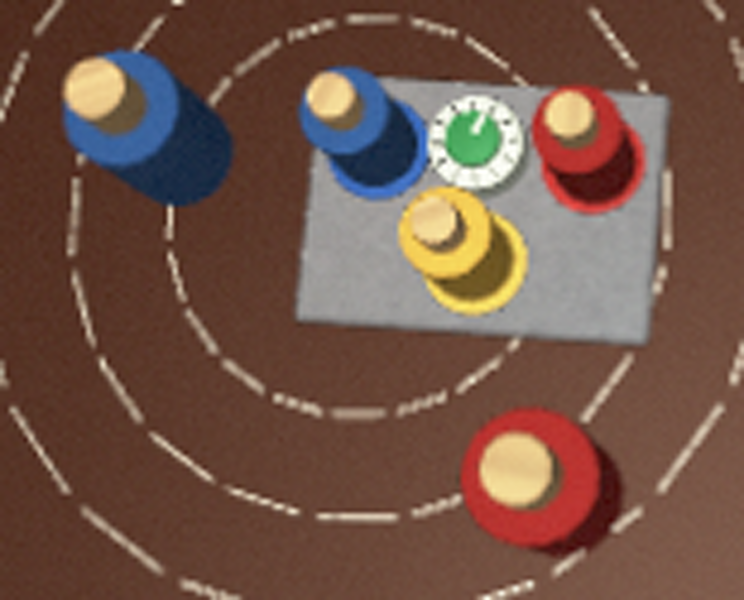

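View pics/c2.png

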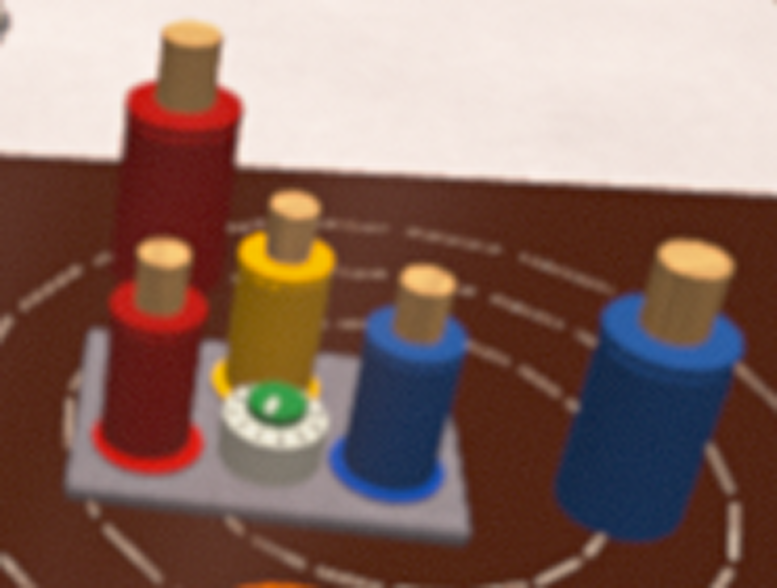

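The crop confirms it: the small red, small blue and yellow canisters stand on matching coasters around the timer, and the taller, wider red and blue ones stand off the board. Next I'll measure.

Run:
```python
from h import *
import pickle
np.set_printoptions(precision=4,suppress=True)
a,b=pickle.load(open('s0.pkl','rb'))
A=lambda l:[((x+.5)/4.8-.5+80,(y+.5)/4.8-.5+125) for x,y in l]
B=lambda l:[((x+.5)/4.2-.5+280,(y+.5)/4.2-.5+120) for x,y in l]
print('knob R Y B\n',back(a,A([(568,114),(436,220),(330,95)]),.134))
print('lid\n',back(a,A([(577,129),(447,233),(347,112)]),.102))
print('scene knob\n',back(b,B([(165,254),(295,206),(428,280)]),.134))
print('timer',back(a,A([(477,142)]),.042),back(a,A([(473,138)]),.052),back(b,B([(278,402)]),.052))
print('board corners',back(a,A([(322,78),(668,97),(646,344),(297,320)]),.012))
print('big red/blue',back(a,A([(516,469),(95,88)]),.19))
# segment
hsv=cv2.cvtColor(a['pixels'],cv2.COLOR_RGB2HSV)
m=cv2.inRange(hsv[130:240,245:315],(0,0,110),(180,70,215))
n,l,st,c=cv2.connectedComponentsWithStats(m);k=1+st[1:,4].argmax()
cs=max(cv2.findContours((l==k).astype('uint8'),0,2)[0],key=cv2.contourArea).reshape(-1,2)+[245,130]
w=back(a,cs,.016)[:,:2].astype('f4');print('tray',cv2.minAreaRect(w))
m=cv2.inRange(hsv[145:200,350:405],(10,60,140),(30,200,255))
cs=max(cv2.findContours(m,0,2)[0],key=cv2.contourArea).reshape(-1,2)+[350,145]
w=back(a,cs,.008)[:,:2].astype('f4');print('round',cv2.fitEllipse(w))
```

```text
knob R Y B
 [[0.5743 0.2206 0.134 ]
 [0.5175 0.2899 0.134 ]
 [0.5866 0.3497 0.134 ]]
lid
 [[0.574  0.22   0.102 ]
 [0.5169 0.2901 0.102 ]
 [0.5854 0.3479 0.102 ]]
scene knob
 [[0.5779 0.2205 0.134 ]
 [0.5214 0.2911 0.134 ]
 [0.5881 0.35   0.134 ]]
timer [[0.5822 0.2859 0.042 ]] [[0.5821 0.2864 0.052 ]] [[0.5869 0.2872 0.052 ]]
board corners [[0.6301 0.3862 0.012 ]
 [0.6155 0.1785 0.012 ]
 [0.4685 0.1901 0.012 ]
 [0.4841 0.3956 0.012 ]]
big red/blue [[0.3807 0.2359 0.19  ]
 [0.5776 0.4604 0.19  ]]
tray ((0.5057200789451599, 0.005317002534866333), (0.11440848559141159, 0.30507704615592957), 80.80854797363281)
round ((0.5366926789283752, -0.2685547173023224), (0.09855249524116516, 0.09981486201286316), 123.10965728759766)
```

Emit:
arm_command(increments=[{"travel": [0.018, 0.038, 0.002], "rot": [0, 0, 0], "hand": 0.2}, {"travel": [0.018, 0.038, 0.002], "rot": [0, 0, 0], "hand": 0.2}, {"travel": [0.018, 0.038, 0.002], "rot": [0, 0, 0], "hand": 0.2}, {"travel": [0.018, 0.038, 0.002], "rot": [0, 0, 0], "hand": 0.2}, {"travel": [0.018, 0.038, 0.002], "rot": [0, 0, 0], "hand": 0.2}])

```text
time: 0.6
tool_pos: [0.2529, -0.3075, 0.2491]
tool_rot: [-3.102, -0.492, -0.0]
wrist_force: [0.7, 0.2, -0.4]
grip_width: 0.599
finger_force: 0.0
```

Emit:
arm_command(increments=[{"travel": [0.018, 0.038, 0.002], "rot": [0, 0, 0], "hand": 0.2}, {"travel": [0.018, 0.038, 0.002], "rot": [0, 0, 0], "hand": 0.2}, {"travel": [0.018, 0.038, 0.002], "rot": [0, 0, 0], "hand": 0.2}, {"travel": [0.018, 0.038, 0.002], "rot": [0, 0, 0], "hand": 0.2}, {"travel": [0.018, 0.038, 0.002], "rot": [0, 0, 0], "hand": 0.2}])

```text
time: 1.1
tool_pos: [0.3428, -0.1175, 0.2593]
tool_rot: [3.103, 0.492, 0.0]
wrist_force: [0.8, -0.8, 0.6]
grip_width: 0.602
finger_force: 0.0
```

Emit:
arm_command(increments=[{"travel": [0.018, 0.038, 0.002], "rot": [0, 0, 0], "hand": 0.2}, {"travel": [0.018, 0.038, 0.002], "rot": [0, 0, 0], "hand": 0.2}, {"travel": [0.018, 0.038, 0.002], "rot": [0, 0, 0], "hand": 0.2}, {"travel": [0.018, 0.038, 0.002], "rot": [0, 0, 0], "hand": 0.2}, {"travel": [0.018, 0.038, 0.002], "rot": [0, 0, 0], "hand": 0.2}])

```text
time: 1.6
tool_pos: [0.4329, 0.0727, 0.2692]
tool_rot: [3.103, 0.493, -0.0]
wrist_force: [0.4, -2.0, 0.5]
grip_width: 0.601
finger_force: 0.0
```

Emit:
arm_command(increments=[{"travel": [0.018, 0.038, 0.002], "rot": [0, 0, 0], "hand": 0.2}, {"travel": [0.018, 0.038, 0.002], "rot": [0, 0, 0], "hand": 0.2}, {"travel": [0.018, 0.038, 0.002], "rot": [0, 0, 0], "hand": 0.2}, {"travel": [0.018, 0.038, 0.002], "rot": [0, 0, 0], "hand": 0.2}, {"travel": [0.018, 0.0, 0.002], "rot": [0, 0, 0], "hand": 0.2}])

```text
time: 2.1
tool_pos: [0.5224, 0.2267, 0.2786]
tool_rot: [-3.101, -0.499, 0.002]
wrist_force: [0.4, -0.8, 0.1]
grip_width: 0.604
finger_force: 0.0
```

```bash
cat >> h.py <<'E'
def wrist(f=None):
    o=env.observe(); s=snap('wrist',f); T=np.array(s['T_tool_cam'])
    W=np.eye(4);W[:3,:3]=cv2.Rodrigues(np.array(o['tool_rot']))[0];W[:3,3]=o['tool_pos']
    M=np.linalg.inv(W@T);s['R']=M[:3,:3];s['t']=M[:3,3];return s
E
python3 - <<'E'
from h import *
import pickle
np.set_printoptions(precision=4,suppress=True)
s=wrist('w1.png');pickle.dump(s,open('w1.pkl','wb'));print(-s['R'].T@s['t'],s['T_tool_cam'])
im=cv2.imread('pics/w1.png')
cv2.imwrite('pics/w1b.png',cv2.resize(im,None,fx=1.5,fy=1.5))
a,b=pickle.load(open('s0.pkl','rb'))
im=cv2.cvtColor(a['pixels'],cv2.COLOR_RGB2BGR)
cv2.imwrite('pics/tray.png',cv2.resize(im[125:235,235:325],None,fx=5,fy=5,interpolation=cv2.INTER_CUBIC))
E
```

```text
[0.5952 0.2502 0.412 ] [[-0.0005 -0.9541 -0.2995  0.0764]
 [ 1.     -0.0001 -0.0014  0.0004]
 [ 0.0013 -0.2995  0.9541 -0.1334]
 [ 0.      0.      0.      1.    ]]
```

View pics/w1b.png

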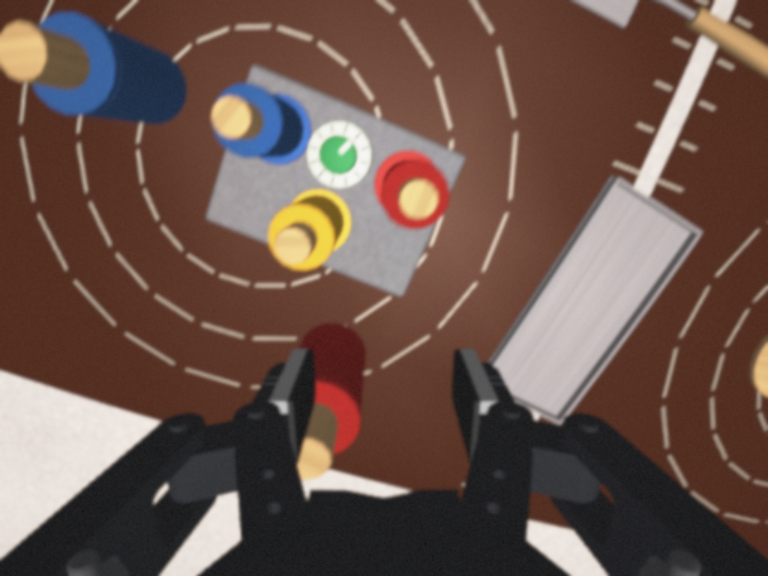

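View pics/tray.png

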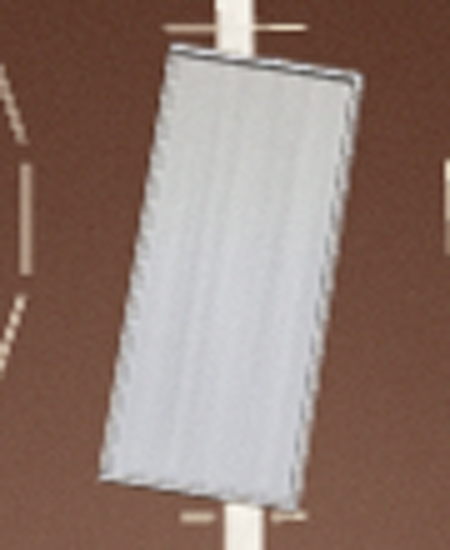

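The wrist view (768 wide) shows the knobs at red (418,199), yellow (293,245) and blue (233,117), with the timer dial at (339,153). In the tray crop the tray corners are (170,45), (362,73), (297,511) and (100,480).

Run:
```python
from h import *
import pickle
np.set_printoptions(precision=4,suppress=True)
a,b=pickle.load(open('s0.pkl','rb'));s=pickle.load(open('w1.pkl','rb'))
W=lambda l:[((x+.5)/1.5-.5,(y+.5)/1.5-.5) for x,y in l]
print('knob RYB\n',back(s,W([(418,199),(293,245),(233,117)]),.134))
print('lid RYB\n',back(s,W([(412,191),(302,237),(249,119)]),.102))
print('timer',back(s,W([(339,153),(339,155)]),[.052,.042][0]))
print('corners',back(s,W([(255,65),(466,157),(402,296),(206,219)]),.012))
c=back(a,[((x+.5)/5-.5+235,(y+.5)/5-.5+125) for x,y in [(170,45),(362,73),(297,511),(100,480)]],.016)
print('tray',c,c.mean(0),np.linalg.norm(np.diff(c,axis=0),axis=1))
# coasters: fit circle edges by colour in top
```

```text
knob RYB
 [[0.5763 0.2208 0.134 ]
 [0.521  0.2907 0.134 ]
 [0.5885 0.348  0.134 ]]
lid RYB
 [[0.5782 0.2234 0.102 ]
 [0.5205 0.2905 0.102 ]
 [0.5898 0.3481 0.102 ]]
timer [[0.5857 0.2864 0.052 ]
 [0.5842 0.2859 0.052 ]]
corners [[0.6338 0.3824 0.012 ]
 [0.618  0.1788 0.012 ]
 [0.4723 0.1908 0.012 ]
 [0.487  0.3956 0.012 ]]
tray [[ 0.6458  0.0373  0.016 ]
 [ 0.6287 -0.0711  0.016 ]
 [ 0.3819 -0.0289  0.016 ]
 [ 0.3998  0.0785  0.016 ]] [0.5141 0.004  0.016 ] [0.1097 0.2504 0.1089]
```

Emit:
arm_command(increments=[{"travel": [0.027, -0.001, -0.03], "rot": [0, 0, 0], "hand": 0.2}, {"travel": [0.027, 0, -0.03], "rot": [0, 0, 0], "hand": 0.2}, {"travel": [0, 0, -0.04], "rot": [0, 0, 0], "hand": 0.2}, {"travel": [0, 0, -0.02], "rot": [0, 0, 0], "hand": 0.2}, {"travel": [0, 0, -0.02], "rot": [0, 0, 0], "hand": 0.2}])

```text
time: 2.65
tool_pos: [0.5759, 0.2212, 0.1375]
tool_rot: [3.103, 0.491, -0.003]
wrist_force: [0.3, 0.5, -0.5]
grip_width: 0.601
finger_force: 0.0
```

Emit:
arm_command(increments=[{"travel": [0, 0, 0], "rot": [0, 0, 0], "hand": 0.2}, {"travel": [0, 0, 0], "rot": [0, 0, 0], "hand": 0.2}, {"travel": [0, 0, 0], "rot": [0, 0, 0], "hand": 0.2}, {"travel": [0, 0, 0], "rot": [0, 0, 0], "hand": 0.2}, {"travel": [0, 0, 0], "rot": [0, 0, 0], "hand": 0.2}])

```text
time: 3.15
tool_pos: [0.5768, 0.2218, 0.1401]
tool_rot: [-3.103, -0.492, -0.002]
wrist_force: [-1.2, -0.0, -0.3]
grip_width: 0.6
finger_force: 0.0
```

Run:
```python
from h import *
s=wrist('w2.png')
cv2.imwrite('pics/w2b.png',cv2.imread('pics/w2.png')[120:384])
print(proj(s,[[.577,.222,.134],[.577,.222,.102]]), env.observe()['tool_pos'])
```

```text
[[254.91005003 246.36193045]
 [255.03868382 223.10464737]] [0.57668098 0.22181394 0.13984488]
```

View pics/w2b.png

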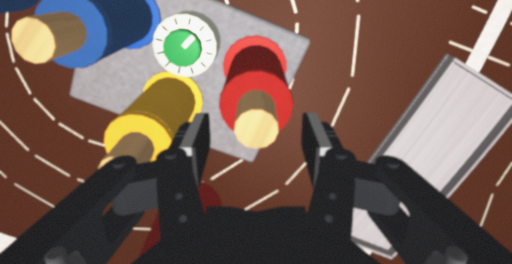

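Emit:
arm_command(increments=[{"travel": [0, 0, -0.012], "rot": [0, 0, 0], "hand": 0.2}, {"travel": [0, 0, -0.012], "rot": [0, 0, 0], "hand": 0.2}, {"travel": [0, 0, 0], "rot": [0, 0, 0], "hand": 0.2}, {"travel": [0, 0, 0], "rot": [0, 0, 0], "hand": -1}, {"travel": [0, 0, 0], "rot": [0, 0, 0], "hand": -1}])

```text
time: 3.7
tool_pos: [0.5768, 0.2218, 0.1157]
tool_rot: [3.103, 0.492, 0.001]
wrist_force: [0.6, 0.7, -0.4]
grip_width: 0.287
finger_force: 59.1
```

Emit:
arm_command(increments=[{"travel": [0, 0, 0], "rot": [0, 0, 0], "hand": -1}, {"travel": [0, 0, 0], "rot": [0, 0, 0], "hand": -1}, {"travel": [0, 0, 0], "rot": [0, 0, 0], "hand": -1}, {"travel": [0, 0, 0], "rot": [0, 0, 0], "hand": -1}, {"travel": [0, 0, 0], "rot": [0, 0, 0], "hand": -1}])

```text
time: 4.2
tool_pos: [0.5768, 0.2218, 0.1157]
tool_rot: [3.103, 0.492, 0.001]
wrist_force: [1.0, -0.1, 2.7]
grip_width: 0.287
finger_force: 59.1
```

Emit:
arm_command(increments=[{"travel": [0, 0, 0.01], "rot": [0, 0, 0], "hand": -1}, {"travel": [0, 0, 0.015], "rot": [0, 0, 0], "hand": -1}, {"travel": [0, 0, 0.015], "rot": [0, 0, 0], "hand": -1}, {"travel": [0, 0, 0.01], "rot": [0, 0, 0], "hand": -1}, {"travel": [0, 0, 0.01], "rot": [0, 0, 0], "hand": -1}])

```text
time: 4.7
tool_pos: [0.5762, 0.2218, 0.1757]
tool_rot: [-3.103, -0.493, 0.001]
wrist_force: [0.0, -0.5, -4.0]
grip_width: 0.283
finger_force: 59.1
```

Emit:
arm_command(increments=[{"travel": [-0.006, -0.016, 0], "rot": [0, 0, 0], "hand": -1}, {"travel": [-0.006, -0.025, 0], "rot": [0, 0, 0], "hand": -1}, {"travel": [-0.006, -0.025, 0], "rot": [0, 0, 0], "hand": -1}, {"travel": [-0.006, -0.025, 0], "rot": [0, 0, 0], "hand": -1}, {"travel": [-0.006, -0.025, 0], "rot": [0, 0, 0], "hand": -1}])

```text
time: 5.2
tool_pos: [0.5459, 0.1049, 0.1752]
tool_rot: [-3.103, -0.493, 0.001]
wrist_force: [0.2, 0.2, -3.8]
grip_width: 0.282
finger_force: 59.2
```

Emit:
arm_command(increments=[{"travel": [-0.006, -0.025, 0], "rot": [0, 0, 0], "hand": -1}, {"travel": [-0.006, -0.025, 0], "rot": [0, 0, 0], "hand": -1}, {"travel": [-0.006, -0.025, 0], "rot": [0, 0, 0], "hand": -1}, {"travel": [-0.006, -0.02, 0], "rot": [0, 0, 0], "hand": -1}, {"travel": [-0.006, -0.007, 0], "rot": [0, 0, 0], "hand": -1}])

```text
time: 5.7
tool_pos: [0.5161, 0.0024, 0.1753]
tool_rot: [3.103, 0.49, -0.001]
wrist_force: [0.1, 0.3, -3.7]
grip_width: 0.285
finger_force: 59.3
```

Emit:
arm_command(increments=[{"travel": [0, 0, -0.01], "rot": [0, 0, 0], "hand": -1}, {"travel": [0, 0, -0.015], "rot": [0, 0, 0], "hand": -1}, {"travel": [0, 0, -0.015], "rot": [0, 0, 0], "hand": -1}, {"travel": [0, 0, -0.015], "rot": [0, 0, 0], "hand": -1}, {"travel": [0, 0, -0.008], "rot": [0, 0, 0], "hand": -1}])

```text
time: 6.2
tool_pos: [0.5159, 0.005, 0.1105]
tool_rot: [-3.101, -0.494, 0.003]
wrist_force: [0.4, 0.1, -3.3]
grip_width: 0.283
finger_force: 59.3
```

Emit:
arm_command(increments=[{"travel": [0, 0, -0.004], "rot": [0, 0, 0], "hand": -1}, {"travel": [0, 0, -0.003], "rot": [0, 0, 0], "hand": -1}, {"travel": [0, 0, 0], "rot": [0, 0, 0], "hand": -1}, {"travel": [0, 0, 0], "rot": [0, 0, 0], "hand": -1}, {"travel": [0, 0, 0], "rot": [0, 0, 0], "hand": -1}])

```text
time: 6.7
tool_pos: [0.5168, 0.0038, 0.1057]
tool_rot: [3.102, 0.492, 0.001]
wrist_force: [-0.3, 0.5, -4.4]
grip_width: 0.283
finger_force: 59.3
```

Emit:
arm_command(increments=[{"travel": [0, 0, -0.001], "rot": [0, 0, 0], "hand": -1}, {"travel": [0, 0, -0.001], "rot": [0, 0, 0], "hand": -1}, {"travel": [0, 0, 0], "rot": [0, 0, 0], "hand": -1}, {"travel": [0, 0, 0], "rot": [0, 0, 0], "hand": -1}, {"travel": [0, 0, 0], "rot": [0, 0, 0], "hand": -1}])

```text
time: 7.2
tool_pos: [0.5168, 0.0037, 0.1037]
tool_rot: [3.102, 0.492, 0.001]
wrist_force: [-0.5, -1.2, 3.2]
grip_width: 0.283
finger_force: 59.8
```

Emit:
arm_command(increments=[{"travel": [0, 0, 0], "rot": [0, 0, 0], "hand": 0.2}, {"travel": [0, 0, 0], "rot": [0, 0, 0], "hand": 0.2}, {"travel": [0, 0, 0], "rot": [0, 0, 0], "hand": 0.2}, {"travel": [0, 0, 0.02], "rot": [0, 0, 0], "hand": 0.2}, {"travel": [0, 0, 0.03], "rot": [0, 0, 0], "hand": 0.2}])

```text
time: 7.7
tool_pos: [0.5157, 0.004, 0.1526]
tool_rot: [-3.101, -0.492, 0.005]
wrist_force: [-0.2, -0.2, 0.7]
grip_width: 0.603
finger_force: 0.0
```

Emit:
arm_command(increments=[{"travel": [0, 0.02, 0.036], "rot": [0, 0, 0], "hand": 0.2}, {"travel": [0, 0.04, 0], "rot": [0, 0, 0], "hand": 0.2}, {"travel": [0, 0.04, 0], "rot": [0, 0, 0], "hand": 0.2}, {"travel": [0, 0.04, 0], "rot": [0, 0, 0], "hand": 0.2}, {"travel": [0, 0.04, 0], "rot": [0, 0, 0], "hand": 0.2}])

```text
time: 8.2
tool_pos: [0.5163, 0.1854, 0.1894]
tool_rot: [-3.103, -0.492, -0.0]
wrist_force: [0.1, -0.2, 0.1]
grip_width: 0.597
finger_force: 0.0
```

Emit:
arm_command(increments=[{"travel": [0, 0.04, 0], "rot": [0, 0, 0], "hand": 0.2}, {"travel": [0, 0.04, 0], "rot": [0, 0, 0], "hand": 0.2}, {"travel": [0.003, 0.026, 0], "rot": [0, 0, 0], "hand": 0.2}, {"travel": [0, 0, -0.02], "rot": [0, 0, 0], "hand": 0.2}, {"travel": [0, 0, -0.02], "rot": [0, 0, 0], "hand": 0.2}])

```text
time: 8.7
tool_pos: [0.5195, 0.2908, 0.1488]
tool_rot: [-3.102, -0.495, -0.001]
wrist_force: [0.6, -0.2, -0.7]
grip_width: 0.599
finger_force: 0.0
```

Emit:
arm_command(increments=[{"travel": [0, 0, 0], "rot": [0, 0, 0], "hand": 0.2}, {"travel": [0, 0, 0], "rot": [0, 0, 0], "hand": 0.2}, {"travel": [0, 0, 0], "rot": [0, 0, 0], "hand": 0.2}, {"travel": [0, 0, 0], "rot": [0, 0, 0], "hand": 0.2}, {"travel": [0, 0, 0], "rot": [0, 0, 0], "hand": 0.2}])

```text
time: 9.2
tool_pos: [0.5198, 0.2898, 0.15]
tool_rot: [-3.103, -0.492, -0.002]
wrist_force: [-0.3, 0.6, 0.0]
grip_width: 0.598
finger_force: 0.0
```

Run:
```python
from h import *
s=wrist('w3.png')
print(proj(s,[[.5205,.2905,.134],[.588,.349,.134],[.579,.222,.016]]), env.observe()['tool_pos'])
```

```text
[[254.29348391 237.3231244 ]
 [185.87124042  90.64266106]
 [341.21347054 148.90664341]] [0.51973867 0.28976015 0.14982444]
```

View pics/w3.png

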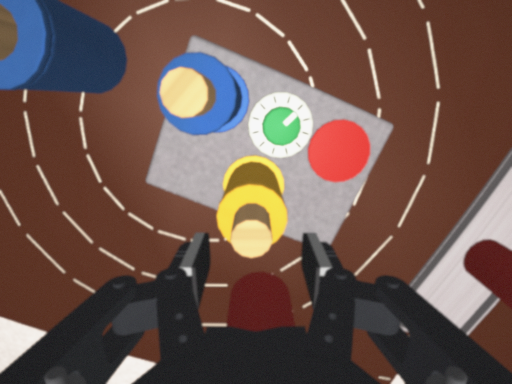

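Emit:
arm_command(increments=[{"travel": [0, 0, -0.017], "rot": [0, 0, 0], "hand": 0.2}, {"travel": [0, 0, -0.017], "rot": [0, 0, 0], "hand": 0.2}, {"travel": [0, 0, 0], "rot": [0, 0, 0], "hand": 0.2}, {"travel": [0, 0, 0], "rot": [0, 0, 0], "hand": -1}, {"travel": [0, 0, 0], "rot": [0, 0, 0], "hand": -1}])

```text
time: 9.75
tool_pos: [0.52, 0.2901, 0.1165]
tool_rot: [-3.102, -0.492, -0.003]
wrist_force: [-0.5, 2.2, 2.4]
grip_width: 0.282
finger_force: 58.7
```

Emit:
arm_command(increments=[{"travel": [0, 0, 0], "rot": [0, 0, 0], "hand": -1}, {"travel": [0, 0, 0], "rot": [0, 0, 0], "hand": -1}, {"travel": [0, 0, 0.015], "rot": [0, 0, 0], "hand": -1}, {"travel": [0, 0, 0.02], "rot": [0, 0, 0], "hand": -1}, {"travel": [0, 0, 0.025], "rot": [0, 0, 0], "hand": -1}])

```text
time: 10.25
tool_pos: [0.5189, 0.2895, 0.175]
tool_rot: [3.102, 0.492, -0.004]
wrist_force: [-0.5, 0.1, -2.2]
grip_width: 0.28
finger_force: 59.0
```

Emit:
arm_command(increments=[{"travel": [-0.006, -0.02, 0], "rot": [0, 0, 0], "hand": -1}, {"travel": [-0.008, -0.03, 0], "rot": [0, 0, 0], "hand": -1}, {"travel": [-0.008, -0.03, 0], "rot": [0, 0, 0], "hand": -1}, {"travel": [-0.008, -0.03, 0], "rot": [0, 0, 0], "hand": -1}, {"travel": [-0.008, -0.03, 0], "rot": [0, 0, 0], "hand": -1}])

```text
time: 10.75
tool_pos: [0.4808, 0.1486, 0.1751]
tool_rot: [3.102, 0.493, -0.001]
wrist_force: [1.1, 0.0, -1.8]
grip_width: 0.282
finger_force: 59.1
```

Emit:
arm_command(increments=[{"travel": [-0.008, -0.03, 0], "rot": [0, 0, 0], "hand": -1}, {"travel": [-0.008, -0.03, 0], "rot": [0, 0, 0], "hand": -1}, {"travel": [-0.008, -0.03, 0], "rot": [0, 0, 0], "hand": -1}, {"travel": [-0.008, -0.024, 0], "rot": [0, 0, 0], "hand": -1}, {"travel": [-0.008, -0.02, 0], "rot": [0, 0, 0], "hand": -1}])

```text
time: 11.25
tool_pos: [0.4409, 0.0145, 0.1752]
tool_rot: [3.103, 0.491, -0.001]
wrist_force: [0.2, -0.6, -2.8]
grip_width: 0.281
finger_force: 59.1
```

Emit:
arm_command(increments=[{"travel": [0, 0, -0.01], "rot": [0, 0, 0], "hand": -1}, {"travel": [0, 0, -0.015], "rot": [0, 0, 0], "hand": -1}, {"travel": [0, 0, -0.015], "rot": [0, 0, 0], "hand": -1}, {"travel": [0, 0, -0.015], "rot": [0, 0, 0], "hand": -1}, {"travel": [0, 0, -0.008], "rot": [0, 0, 0], "hand": -1}])

```text
time: 11.75
tool_pos: [0.4409, 0.0163, 0.1109]
tool_rot: [-3.102, -0.493, 0.003]
wrist_force: [-0.0, 0.1, -2.6]
grip_width: 0.284
finger_force: 59.1
```

Emit:
arm_command(increments=[{"travel": [0, 0, -0.004], "rot": [0, 0, 0], "hand": -1}, {"travel": [0, 0, -0.003], "rot": [0, 0, 0], "hand": -1}, {"travel": [0, 0, -0.001], "rot": [0, 0, 0], "hand": -1}, {"travel": [0, 0, 0], "rot": [0, 0, 0], "hand": -1}, {"travel": [0, 0, 0], "rot": [0, 0, 0], "hand": -1}])

```text
time: 12.25
tool_pos: [0.4417, 0.0158, 0.1046]
tool_rot: [3.102, 0.493, 0.001]
wrist_force: [-0.6, -0.4, -3.1]
grip_width: 0.285
finger_force: 59.2
```

Emit:
arm_command(increments=[{"travel": [0, 0, -0.001], "rot": [0, 0, 0], "hand": -1}, {"travel": [0, 0, 0], "rot": [0, 0, 0], "hand": -1}, {"travel": [0, 0, 0], "rot": [0, 0, 0], "hand": 0.2}, {"travel": [0, 0, 0], "rot": [0, 0, 0], "hand": 0.2}, {"travel": [0, 0, 0], "rot": [0, 0, 0], "hand": 0.2}])

```text
time: 12.75
tool_pos: [0.4416, 0.0157, 0.1033]
tool_rot: [3.103, 0.492, 0.0]
wrist_force: [-0.1, 0.2, -0.5]
grip_width: 0.598
finger_force: 0.0
```

Emit:
arm_command(increments=[{"travel": [0, 0, 0.02], "rot": [0, 0, 0], "hand": 0.2}, {"travel": [0, 0, 0.03], "rot": [0, 0, 0], "hand": 0.2}, {"travel": [0, 0, 0.036], "rot": [0, 0, 0], "hand": 0.2}, {"travel": [0.014, 0.032, 0], "rot": [0, 0, 0], "hand": 0.2}, {"travel": [0.014, 0.032, 0], "rot": [0, 0, 0], "hand": 0.2}])

```text
time: 13.25
tool_pos: [0.4703, 0.0802, 0.1904]
tool_rot: [3.103, 0.489, 0.004]
wrist_force: [0.3, -0.4, 0.4]
grip_width: 0.601
finger_force: 0.0
```

Emit:
arm_command(increments=[{"travel": [0.014, 0.032, 0], "rot": [0, 0, 0], "hand": 0.2}, {"travel": [0.014, 0.032, 0], "rot": [0, 0, 0], "hand": 0.2}, {"travel": [0.014, 0.032, 0], "rot": [0, 0, 0], "hand": 0.2}, {"travel": [0.014, 0.032, 0], "rot": [0, 0, 0], "hand": 0.2}, {"travel": [0.014, 0.032, 0], "rot": [0, 0, 0], "hand": 0.2}])

```text
time: 13.75
tool_pos: [0.5399, 0.2412, 0.1891]
tool_rot: [3.103, 0.493, -0.0]
wrist_force: [0.3, -0.5, 0.1]
grip_width: 0.601
finger_force: 0.0
```

Emit:
arm_command(increments=[{"travel": [0.014, 0.032, 0], "rot": [0, 0, 0], "hand": 0.2}, {"travel": [0.014, 0.032, 0], "rot": [0, 0, 0], "hand": 0.2}, {"travel": [0.014, 0.032, 0], "rot": [0, 0, 0], "hand": 0.2}, {"travel": [0.006, 0.013, 0], "rot": [0, 0, 0], "hand": 0.2}, {"travel": [0, 0, -0.02], "rot": [0, 0, 0], "hand": 0.2}])

```text
time: 14.25
tool_pos: [0.5886, 0.351, 0.1707]
tool_rot: [-3.101, -0.495, -0.007]
wrist_force: [0.6, -0.3, -0.6]
grip_width: 0.607
finger_force: 0.0
```

Emit:
arm_command(increments=[{"travel": [0, 0, -0.02], "rot": [0, 0, 0], "hand": 0.2}, {"travel": [0, 0, 0], "rot": [0, 0, 0], "hand": 0.2}, {"travel": [0, 0, 0], "rot": [0, 0, 0], "hand": 0.2}, {"travel": [0, 0, 0], "rot": [0, 0, 0], "hand": 0.2}, {"travel": [0, 0, 0], "rot": [0, 0, 0], "hand": 0.2}])

```text
time: 14.75
tool_pos: [0.5879, 0.3488, 0.1506]
tool_rot: [-3.102, -0.492, -0.003]
wrist_force: [-0.7, -0.5, -0.8]
grip_width: 0.603
finger_force: 0.0
```

Run:
```python
from h import *
s=wrist('w4.png')
print(proj(s,[[.588,.349,.134],[.5195,.2905,.016]]), env.observe()['tool_pos'])
```

```text
[[254.90878997 238.09714539]
 [286.89856737 257.49693504]] [0.5878438  0.34881201 0.15031477]
```

View pics/w4.png

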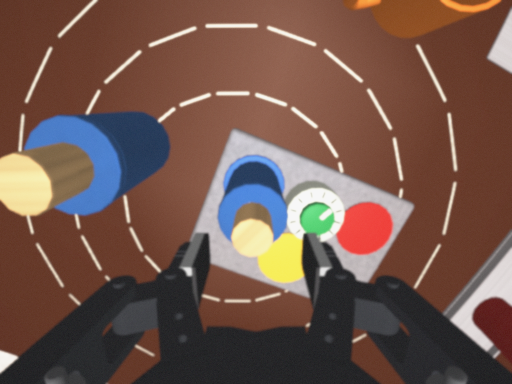

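Emit:
arm_command(increments=[{"travel": [0, 0, -0.017], "rot": [0, 0, 0], "hand": 0.2}, {"travel": [0, 0, -0.017], "rot": [0, 0, 0], "hand": 0.2}, {"travel": [0, 0, 0], "rot": [0, 0, 0], "hand": 0.2}, {"travel": [0, 0, 0], "rot": [0, 0, 0], "hand": -1}, {"travel": [0, 0, 0], "rot": [0, 0, 0], "hand": -1}])

```text
time: 15.3
tool_pos: [0.5881, 0.3491, 0.1169]
tool_rot: [-3.102, -0.492, -0.004]
wrist_force: [-0.6, 2.4, 1.7]
grip_width: 0.287
finger_force: 58.9
```

Emit:
arm_command(increments=[{"travel": [0, 0, 0], "rot": [0, 0, 0], "hand": -1}, {"travel": [0, 0, 0], "rot": [0, 0, 0], "hand": -1}, {"travel": [0, 0, 0.015], "rot": [0, 0, 0], "hand": -1}, {"travel": [0, 0, 0.025], "rot": [0, 0, 0], "hand": -1}, {"travel": [0, 0, 0.03], "rot": [0, 0, 0], "hand": -1}])

```text
time: 15.8
tool_pos: [0.587, 0.3484, 0.1855]
tool_rot: [3.102, 0.492, -0.004]
wrist_force: [1.1, -0.2, -3.6]
grip_width: 0.283
finger_force: 59.1
```

Emit:
arm_command(increments=[{"travel": [0, -0.02, 0], "rot": [0, 0, 0], "hand": -1}, {"travel": [0, -0.035, 0], "rot": [0, 0, 0], "hand": -1}, {"travel": [0, -0.035, 0], "rot": [0, 0, 0], "hand": -1}, {"travel": [0, -0.035, 0], "rot": [0, 0, 0], "hand": -1}, {"travel": [0, -0.035, 0], "rot": [0, 0, 0], "hand": -1}])

```text
time: 16.3
tool_pos: [0.5872, 0.1873, 0.1858]
tool_rot: [3.102, 0.493, -0.001]
wrist_force: [0.3, 0.0, -3.2]
grip_width: 0.285
finger_force: 59.2
```

Emit:
arm_command(increments=[{"travel": [0, -0.035, 0], "rot": [0, 0, 0], "hand": -1}, {"travel": [0.002, -0.035, 0], "rot": [0, 0, 0], "hand": -1}, {"travel": [0, -0.035, 0], "rot": [0, 0, 0], "hand": -1}, {"travel": [0, -0.035, 0], "rot": [0, 0, 0], "hand": -1}, {"travel": [0, -0.035, 0], "rot": [0, 0, 0], "hand": -1}])

```text
time: 16.8
tool_pos: [0.5892, 0.0123, 0.1858]
tool_rot: [3.103, 0.492, -0.001]
wrist_force: [0.5, -0.2, -3.7]
grip_width: 0.281
finger_force: 59.2
```

Emit:
arm_command(increments=[{"travel": [0, -0.022, 0], "rot": [0, 0, 0], "hand": -1}, {"travel": [0, 0, 0], "rot": [0, 0, 0], "hand": -1}, {"travel": [0, 0, -0.02], "rot": [0, 0, 0], "hand": -1}, {"travel": [0, 0, -0.025], "rot": [0, 0, 0], "hand": -1}, {"travel": [0, 0, -0.02], "rot": [0, 0, 0], "hand": -1}])

```text
time: 17.3
tool_pos: [0.5891, -0.0075, 0.1195]
tool_rot: [-3.102, -0.493, 0.002]
wrist_force: [-0.1, -0.6, -4.1]
grip_width: 0.277
finger_force: 59.5
```

Emit:
arm_command(increments=[{"travel": [0, 0, -0.009], "rot": [0, 0, 0], "hand": -1}, {"travel": [0, 0, -0.006], "rot": [0, 0, 0], "hand": -1}, {"travel": [0, 0, -0.002], "rot": [0, 0, 0], "hand": -1}, {"travel": [0, 0, 0], "rot": [0, 0, 0], "hand": -1}, {"travel": [0, 0, 0], "rot": [0, 0, 0], "hand": -1}])

```text
time: 17.8
tool_pos: [0.5902, -0.0079, 0.1048]
tool_rot: [3.102, 0.493, 0.004]
wrist_force: [-1.9, 2.3, 5.8]
grip_width: 0.286
finger_force: 60.2
```

Emit:
arm_command(increments=[{"travel": [0, 0, 0], "rot": [0, 0, 0], "hand": 0.2}, {"travel": [0, 0, 0], "rot": [0, 0, 0], "hand": 0.2}, {"travel": [0, 0, 0], "rot": [0, 0, 0], "hand": 0.2}, {"travel": [0, 0, 0.02], "rot": [0, 0, 0], "hand": 0.2}, {"travel": [0, 0, 0.03], "rot": [0, 0, 0], "hand": 0.2}])

```text
time: 18.3
tool_pos: [0.5887, -0.0082, 0.1524]
tool_rot: [-3.102, -0.492, 0.005]
wrist_force: [1.1, 0.5, 0.7]
grip_width: 0.599
finger_force: 0.0
```

Emit:
arm_command(increments=[{"travel": [0, 0, 0.035], "rot": [0, 0, 0], "hand": 1}, {"travel": [-0.005, 0.034, 0.01], "rot": [0, 0, 0], "hand": 1}, {"travel": [-0.005, 0.034, 0.01], "rot": [0, 0, 0], "hand": 1}, {"travel": [-0.005, 0.034, 0.01], "rot": [0, 0, 0], "hand": 1}, {"travel": [-0.005, 0.034, 0.01], "rot": [0, 0, 0], "hand": 1}])

```text
time: 18.8
tool_pos: [0.5692, 0.1289, 0.2287]
tool_rot: [3.103, 0.492, 0.0]
wrist_force: [0.6, -0.1, 0.4]
grip_width: 1.0
finger_force: 0.0
```

Emit:
arm_command(increments=[{"travel": [-0.005, 0.034, 0.01], "rot": [0, 0, 0], "hand": 1}, {"travel": [-0.005, 0.034, 0.01], "rot": [0, 0, 0], "hand": 1}, {"travel": [-0.005, 0.034, 0], "rot": [0, 0, 0], "hand": 1}, {"travel": [-0.005, 0.034, 0], "rot": [0, 0, 0], "hand": 1}, {"travel": [-0.005, 0.022, 0], "rot": [0, 0, 0], "hand": 1}])

```text
time: 19.3
tool_pos: [0.544, 0.2878, 0.2482]
tool_rot: [-3.102, -0.494, -0.0]
wrist_force: [0.2, -0.1, -0.1]
grip_width: 1.002
finger_force: 0.0
```

Emit:
arm_command(increments=[{"travel": [0, 0, 0], "rot": [0, 0, 0], "hand": 1}, {"travel": [0, 0, 0], "rot": [0, 0, 0], "hand": 1}, {"travel": [0, 0, 0], "rot": [0, 0, 0], "hand": 1}, {"travel": [0, 0, 0], "rot": [0, 0, 0], "hand": 1}, {"travel": [0, 0, 0], "rot": [0, 0, 0], "hand": 1}])

```text
time: 19.8
tool_pos: [0.5448, 0.285, 0.2484]
tool_rot: [3.103, 0.491, 0.0]
wrist_force: [0.3, -0.2, 0.1]
grip_width: 1.002
finger_force: 0.0
```

Run:
```python
from h import *
np.set_printoptions(precision=4,suppress=True)
s=wrist('w5.png');print(env.observe()['tool_pos'])
a=snap('top','top2.png'); b=snap('scene','sc2.png')
for n,s in(('w',s),('top',a),('scene',b)):
    hsv=cv2.cvtColor(s['pixels'],cv2.COLOR_RGB2HSV)
    X=[.583,.286,.03];u,v=proj(s,[X])[0].astype(int)
    msk=np.zeros(hsv.shape[:2],'uint8');ps=proj(s,[[.64,.4,.012],[.62,.17,.012],[.46,.18,.012],[.48,.4,.012]]).astype('i4')
    cv2.fillConvexPoly(msk,ps,255)
    for nm,lo,hi,z in(('green',(50,100,60),(85,255,255),.052),('yellow',(20,150,120),(35,255,255),.016),('blue',(100,140,60),(125,255,255),.016),('red',(172,150,60),(180,255,255),.016)):
        m=cv2.inRange(hsv,lo,hi)&msk
        if nm=='red': m|=cv2.inRange(hsv,(0,150,60),(6,255,255))&msk
        cs=cv2.findContours(m,0,2)[0]
        if cs:
            c=max(cs,key=cv2.contourArea)
            w=back(s,c.reshape(-1,2),z)[:,:2].astype('f4')
            e=cv2.fitEllipse(w) if len(c)>5 else None
            print(n,nm,e)
p=cv2.imread('pics/w5.png');q=cv2.imread('pics/top2.png')[120:240,:]
cv2.imwrite('pics/m5.png',np.vstack([p,q]))
```

```text
[0.5448 0.2852 0.2484]
w green ((0.5825502276420593, 0.2883055508136749), (0.027615318074822426, 0.02771390788257122), 110.14967346191406)
w yellow ((0.5088433027267456, 0.2916409969329834), (0.03245246782898903, 0.06060932204127312), 3.846083879470825)
w blue ((0.5859776735305786, 0.35006028413772583), (0.056517332792282104, 0.05688316002488136), 100.91323852539062)
w red ((0.5762159824371338, 0.2232753485441208), (0.057123828679323196, 0.057660266757011414), 89.99398803710938)
top green ((0.5850495100021362, 0.27547433972358704), (0.004780440591275692, 0.017543157562613487), 112.77271270751953)
top yellow ((0.5214787721633911, 0.26794639229774475), (0.009466718882322311, 0.012300499714910984), 92.99986267089844)
top red ((0.5757408142089844, 0.2219254970550537), (0.05698048323392868, 0.057310108095407486), 38.0378532409668)
scene green ((0.5881505012512207, 0.2866434156894684), (0.026131583377718925, 0.027018290013074875), 77.46392822265625)
scene yellow ((0.512139618396759, 0.28926190733909607), (0.04338711127638817, 0.058438289910554886), 11.964314460754395)
scene blue ((0.5887980461120605, 0.3494170904159546), (0.055279314517974854, 0.056495655328035355), 125.0101547241211)
scene red ((0.5786911845207214, 0.22198966145515442), (0.05744769051671028, 0.05818530172109604), 50.76670837402344)
```

View pics/m5.png

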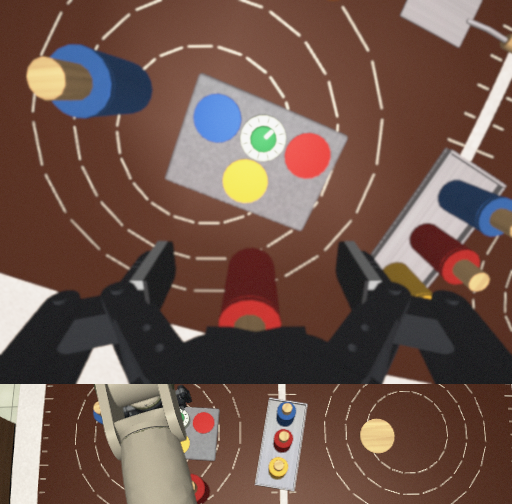

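Emit:
arm_command(increments=[{"travel": [0.013, 0.001, -0.04], "rot": [0, 0, 0.133], "hand": 1}, {"travel": [0.013, 0, -0.04], "rot": [0, 0, 0.133], "hand": 1}, {"travel": [0.013, 0, -0.03], "rot": [0, 0, 0.133], "hand": 1}, {"travel": [0, 0, -0.02], "rot": [0, 0, 0], "hand": 1}, {"travel": [0, 0, 0], "rot": [0, 0, 0], "hand": 1}])

```text
time: 20.45
tool_pos: [0.5824, 0.2862, 0.1151]
tool_rot: [-2.943, -1.097, 0.009]
wrist_force: [-0.5, -0.4, -0.4]
grip_width: 0.996
finger_force: 0.0
```

Emit:
arm_command(increments=[{"travel": [0, 0, -0.02], "rot": [0, 0, 0], "hand": 1}, {"travel": [0, 0, 0], "rot": [0, 0, 0], "hand": 1}, {"travel": [0, 0, 0], "rot": [0, 0, 0], "hand": 1}, {"travel": [0, 0, 0], "rot": [0, 0, 0], "hand": 1}, {"travel": [0, 0, 0], "rot": [0, 0, 0], "hand": 1}])

```text
time: 20.95
tool_pos: [0.5839, 0.2869, 0.0995]
tool_rot: [2.944, 1.097, 0.003]
wrist_force: [-0.5, -0.1, -0.1]
grip_width: 0.997
finger_force: 0.0
```

Run:
```python
from h import *
s=wrist('w6.png')
print(proj(s,[[.583,.2865,.052],[.583,.2865,.042]]), env.observe()['tool_pos'],env.observe()['qpos'])
```

```text
[[254.84391659 219.2599073 ]
 [254.88045505 213.91511578]] [0.58384889 0.28686563 0.09926146] [2.76939618e-01 7.12035396e-01 1.24820679e+00 1.37016495e-05
 1.17997258e+00 1.13402985e+00]
```

View pics/w6.png

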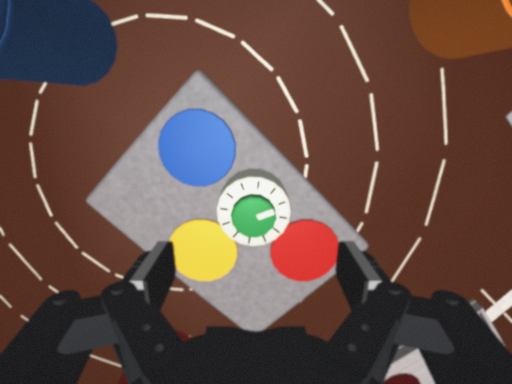

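Emit:
arm_command(increments=[{"travel": [0, 0, -0.025], "rot": [0, 0, 0], "hand": 1}, {"travel": [0, 0, -0.02], "rot": [0, 0, 0], "hand": 1}, {"travel": [0, 0, -0.015], "rot": [0, 0, 0], "hand": 1}, {"travel": [0, 0, -0.01], "rot": [0, 0, 0], "hand": 1}, {"travel": [0, 0, -0.003], "rot": [0, 0, 0], "hand": 1}])

```text
time: 21.5
tool_pos: [0.5833, 0.2867, 0.0245]
tool_rot: [-2.944, -1.097, 0.002]
wrist_force: [-0.3, 0.7, 0.1]
grip_width: 1.001
finger_force: 0.0
```

Emit:
arm_command(increments=[{"travel": [0, 0, 0], "rot": [0, 0, 0], "hand": 1}, {"travel": [0, 0, 0], "rot": [0, 0, 0], "hand": -1}, {"travel": [0, 0, 0], "rot": [0, 0, 0], "hand": -1}, {"travel": [0, 0, 0], "rot": [0, 0, 0], "hand": -1}, {"travel": [0, 0, 0], "rot": [0, 0, 0], "hand": -1}])

```text
time: 22.0
tool_pos: [0.5842, 0.287, 0.0266]
tool_rot: [2.944, 1.098, 0.003]
wrist_force: [-0.7, 1.0, 5.0]
grip_width: 0.64
finger_force: 63.7
```

Emit:
arm_command(increments=[{"travel": [0, 0, 0.005], "rot": [0, 0, 0], "hand": -1}, {"travel": [0, 0, 0.01], "rot": [0, 0, 0], "hand": -1}, {"travel": [0, 0, 0.02], "rot": [0, 0, 0], "hand": -1}, {"travel": [0, 0, 0], "rot": [0, 0, 0], "hand": -1}, {"travel": [0, 0, 0], "rot": [0, 0, 0], "hand": -1}])

```text
time: 22.5
tool_pos: [0.5835, 0.2867, 0.0604]
tool_rot: [2.944, 1.097, 0.001]
wrist_force: [-0.1, -0.1, -2.2]
grip_width: 0.63
finger_force: 63.4
```

Emit:
arm_command(increments=[{"travel": [0, 0, 0.03], "rot": [0, 0, 0], "hand": -1}, {"travel": [0, 0, 0.03], "rot": [0, 0, 0], "hand": -1}, {"travel": [0, 0, 0.03], "rot": [0, 0, 0], "hand": -1}, {"travel": [-0.003, -0.02, 0.03], "rot": [0, 0, 0], "hand": -1}, {"travel": [-0.003, -0.035, 0.03], "rot": [0, 0, 0], "hand": -1}])

```text
time: 23.0
tool_pos: [0.5768, 0.2324, 0.21]
tool_rot: [-2.942, -1.101, 0.003]
wrist_force: [0.7, -0.8, -0.6]
grip_width: 0.633
finger_force: 63.8
```

Emit:
arm_command(increments=[{"travel": [-0.003, -0.035, 0], "rot": [0, 0, 0], "hand": -1}, {"travel": [-0.003, -0.035, 0], "rot": [0, 0, 0], "hand": -1}, {"travel": [-0.003, -0.035, 0], "rot": [0, 0, 0], "hand": -1}, {"travel": [-0.003, -0.035, 0], "rot": [0, 0, 0], "hand": -1}, {"travel": [-0.003, -0.035, 0], "rot": [0, 0, 0], "hand": -1}])

```text
time: 23.5
tool_pos: [0.5619, 0.0554, 0.2093]
tool_rot: [-2.943, -1.097, 0.002]
wrist_force: [0.7, 0.3, -1.7]
grip_width: 0.631
finger_force: 63.8
```

Emit:
arm_command(increments=[{"travel": [-0.003, -0.035, 0], "rot": [0, 0, 0], "hand": -1}, {"travel": [-0.003, -0.035, 0], "rot": [0, 0, 0], "hand": -1}, {"travel": [-0.003, -0.035, 0], "rot": [0, 0, 0], "hand": -1}, {"travel": [-0.003, -0.035, 0], "rot": [0, 0, 0], "hand": -1}, {"travel": [-0.003, -0.035, 0], "rot": [0, 0, 0], "hand": -1}])

```text
time: 24.0
tool_pos: [0.547, -0.1195, 0.2093]
tool_rot: [-2.943, -1.097, 0.002]
wrist_force: [0.7, -0.2, -0.9]
grip_width: 0.636
finger_force: 63.8
```

Emit:
arm_command(increments=[{"travel": [-0.003, -0.035, 0], "rot": [0, 0, 0], "hand": -1}, {"travel": [-0.003, -0.025, 0], "rot": [0, 0, 0], "hand": -1}, {"travel": [-0.003, -0.015, 0], "rot": [0, 0, 0], "hand": -1}, {"travel": [0, 0, 0], "rot": [0, 0, 0], "hand": -1}, {"travel": [0, 0, 0], "rot": [0, 0, 0], "hand": -1}])

```text
time: 24.5
tool_pos: [0.5385, -0.1925, 0.2099]
tool_rot: [-2.943, -1.097, 0.0]
wrist_force: [-0.4, 0.1, -1.8]
grip_width: 0.635
finger_force: 63.8
```

Run:
```python
from h import *
s=wrist('w7.png'); o=env.observe();print(o['tool_pos'],o['qpos'])
hsv=cv2.cvtColor(s['pixels'],cv2.COLOR_RGB2HSV)
m=cv2.inRange(hsv,(10,60,120),(30,200,255));m[300:]=0
c=max(cv2.findContours(m,0,2)[0],key=cv2.contourArea).reshape(-1,2)
print(cv2.boundingRect(c),proj(s,[[.5367,-.2685,.008]]))
w=back(s,c,.008)[:,:2].astype('f4');print(cv2.minEnclosingCircle(w),cv2.fitEllipse(w))
b=snap('scene','sc3.png');hsv=cv2.cvtColor(b['pixels'],cv2.COLOR_RGB2HSV)
m=cv2.inRange(hsv,(10,60,120),(30,220,255))[180:230,80:160]
c=max(cv2.findContours(m,0,2)[0],key=cv2.contourArea).reshape(-1,2)+[80,180]
w=back(b,c,.008)[:,:2].astype('f4');print(cv2.minEnclosingCircle(w))
```

```text
[ 0.53861692 -0.19215836  0.21003908] [-5.47607680e-01  4.38837919e-01  1.39568914e+00  2.90346135e-04
  1.30775231e+00  3.08452787e-01]
(260, 159, 79, 78) [[299.57380593 207.83896123]]
((0.548683762550354, -0.2656906843185425), 0.05676593631505966) ((0.5512162446975708, -0.26556476950645447), (0.08440405130386353, 0.10230392217636108), 3.505427122116089)
((0.5333285331726074, -0.2687719166278839), 0.08124737441539764)
```

View pics/w7.png

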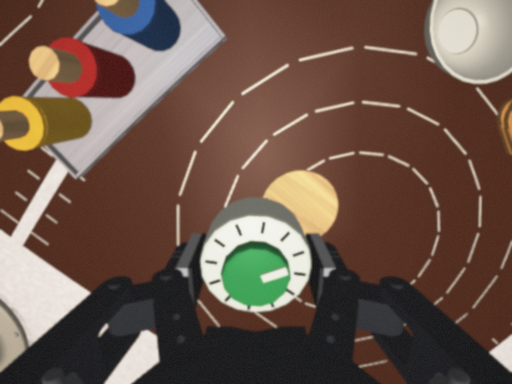

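Emit:
arm_command(increments=[{"travel": [-0.002, -0.02, 0], "rot": [0, 0, 0], "hand": -1}, {"travel": [0, -0.03, -0.02], "rot": [0, 0, 0], "hand": -1}, {"travel": [0, -0.02, -0.035], "rot": [0, 0, 0], "hand": -1}, {"travel": [0, -0.006, -0.035], "rot": [0, 0, 0], "hand": -1}, {"travel": [0, 0, -0.035], "rot": [0, 0, 0], "hand": -1}])

```text
time: 25.1
tool_pos: [0.5367, -0.2692, 0.084]
tool_rot: [2.943, 1.098, 0.0]
wrist_force: [0.0, -0.9, -1.3]
grip_width: 0.634
finger_force: 63.8
```

Emit:
arm_command(increments=[{"travel": [0, 0, -0.03], "rot": [0, 0, 0], "hand": -1}, {"travel": [0, 0, -0.018], "rot": [0, 0, 0], "hand": -1}, {"travel": [0, 0, -0.01], "rot": [0, 0, 0], "hand": -1}, {"travel": [0, 0, -0.003], "rot": [0, 0, 0], "hand": -1}, {"travel": [0, 0, 0], "rot": [0, 0, 0], "hand": -1}])

```text
time: 25.6
tool_pos: [0.537, -0.269, 0.0248]
tool_rot: [2.943, 1.098, 0.001]
wrist_force: [-0.3, -0.1, -1.2]
grip_width: 0.634
finger_force: 63.8
```

Emit:
arm_command(increments=[{"travel": [0, 0, 0], "rot": [0, 0, 0], "hand": -1}, {"travel": [0, 0, 0], "rot": [0, 0, 0], "hand": -1}, {"travel": [0, 0, -0.001], "rot": [0, 0, 0], "hand": -1}, {"travel": [0, 0, 0], "rot": [0, 0, 0], "hand": -1}, {"travel": [0, 0, 0], "rot": [0, 0, 0], "hand": -1}])

```text
time: 26.1
tool_pos: [0.5366, -0.2692, 0.0234]
tool_rot: [2.944, 1.097, 0.0]
wrist_force: [-0.4, -0.6, -1.7]
grip_width: 0.634
finger_force: 63.8
```

Emit:
arm_command(increments=[{"travel": [0, 0, -0.001], "rot": [0, 0, 0], "hand": -1}, {"travel": [0, 0, 0], "rot": [0, 0, 0], "hand": -1}, {"travel": [0, 0, 0], "rot": [0, 0, 0], "hand": -1}, {"travel": [0, 0, 0], "rot": [0, 0, 0], "hand": -1}, {"travel": [0, 0, 0], "rot": [0, 0, 0], "hand": -1}])

```text
time: 26.6
tool_pos: [0.5366, -0.2693, 0.0225]
tool_rot: [2.943, 1.097, 0.0]
wrist_force: [-0.3, 0.1, 3.7]
grip_width: 0.63
finger_force: 64.3
```

Emit:
arm_command(increments=[{"travel": [0, 0, 0], "rot": [0, 0, 0], "hand": 1}, {"travel": [0, 0, 0], "rot": [0, 0, 0], "hand": 1}, {"travel": [0, 0, 0], "rot": [0, 0, 0], "hand": 1}, {"travel": [0, 0, 0], "rot": [0, 0, 0], "hand": 1}, {"travel": [0, 0, 0.01], "rot": [0, 0, 0], "hand": 1}])

```text
time: 27.1
tool_pos: [0.5359, -0.2688, 0.0315]
tool_rot: [-2.942, -1.097, 0.002]
wrist_force: [-0.2, 0.6, 1.0]
grip_width: 1.0
finger_force: 0.0
```

Emit:
arm_command(increments=[{"travel": [0, 0, 0.03], "rot": [0, 0, 0], "hand": 1}, {"travel": [0, 0, 0.04], "rot": [0, 0, 0], "hand": 1}, {"travel": [0, 0, 0.04], "rot": [0, 0, 0], "hand": 1}, {"travel": [0, 0, 0.04], "rot": [0, 0, 0], "hand": 0.2}, {"travel": [0.005, 0.027, 0.008], "rot": [0, 0, -0.133], "hand": 0.2}])

```text
time: 27.6
tool_pos: [0.5425, -0.2449, 0.196]
tool_rot: [3.005, 0.891, 0.008]
wrist_force: [1.4, 0.1, -0.0]
grip_width: 0.691
finger_force: 0.0
```

Emit:
arm_command(increments=[{"travel": [0.006, 0.03, 0], "rot": [0, 0, -0.133], "hand": 0.2}, {"travel": [0.006, 0.03, 0], "rot": [0, 0, -0.133], "hand": 0.2}, {"travel": [0.006, 0.03, 0], "rot": [0, 0, 0], "hand": 0.2}, {"travel": [0.006, 0.03, 0], "rot": [0, 0, 0], "hand": 0.2}, {"travel": [0.006, 0.03, 0], "rot": [0, 0, 0], "hand": 0.2}])

```text
time: 28.1
tool_pos: [0.5716, -0.091, 0.1911]
tool_rot: [3.102, 0.492, 0.001]
wrist_force: [0.5, -0.0, 0.1]
grip_width: 0.602
finger_force: 0.0
```

Emit:
arm_command(increments=[{"travel": [0.006, 0.03, 0], "rot": [0, 0, 0], "hand": 0.2}, {"travel": [0.006, 0.03, 0], "rot": [0, 0, 0], "hand": 0.2}, {"travel": [0.006, 0.024, 0], "rot": [0, 0, 0], "hand": 0.2}, {"travel": [0, 0, 0], "rot": [0, 0, 0], "hand": 0.2}, {"travel": [0, 0, 0], "rot": [0, 0, 0], "hand": 0.2}])

```text
time: 28.6
tool_pos: [0.5895, -0.0082, 0.1908]
tool_rot: [3.102, 0.494, 0.001]
wrist_force: [-0.3, 0.6, -0.3]
grip_width: 0.6
finger_force: 0.0
```

Run:
```python
from h import *
s=wrist('w8.png'); o=env.observe();print(o['tool_pos'],o['tool_rot'])
print(proj(s,[[.590,-.008,.122],[.517,.0038,.122],[.4418,.0158,.122]]))
b=snap('scene','sc4.png'); im=cv2.imread('pics/sc4.png')[150:260,60:330]
cv2.imwrite('pics/m8.png',np.vstack([cv2.imread('pics/w8.png'),cv2.resize(im,(512,209))]))
```

```text
[ 0.58943812 -0.00878733  0.19067637] [3.10246460e+00 4.92027411e-01 3.52178300e-04]
[[255.124986   206.53386128]
 [215.25246321 279.09181392]
 [181.97670342 339.83799354]]
```

View pics/m8.png

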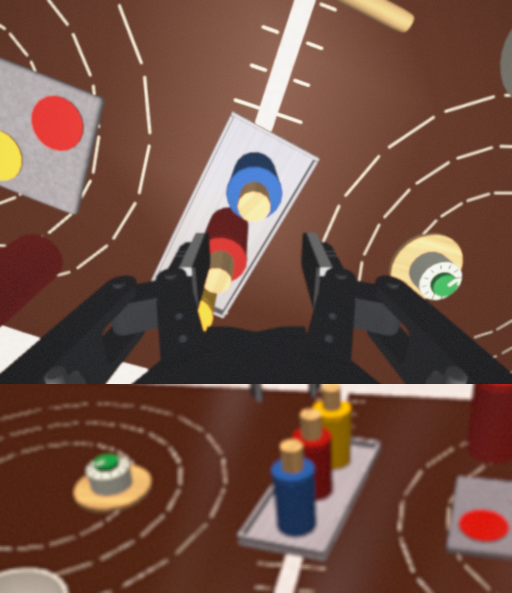

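Emit:
arm_command(increments=[{"travel": [0.001, 0.001, -0.03], "rot": [0, 0, 0], "hand": 0.2}, {"travel": [0, 0, -0.03], "rot": [0, 0, 0], "hand": 0.2}, {"travel": [0, 0, -0.018], "rot": [0, 0, 0], "hand": 0.2}, {"travel": [0, 0, -0.008], "rot": [0, 0, 0], "hand": 0.2}, {"travel": [0, 0, 0], "rot": [0, 0, 0], "hand": 0.2}])

```text
time: 29.2
tool_pos: [0.5902, -0.0079, 0.1038]
tool_rot: [-3.103, -0.491, 0.002]
wrist_force: [0.1, -0.2, 0.4]
grip_width: 0.601
finger_force: 0.0
```

Emit:
arm_command(increments=[{"travel": [0, 0, 0], "rot": [0, 0, 0], "hand": -1}, {"travel": [0, 0, 0], "rot": [0, 0, 0], "hand": -1}, {"travel": [0, 0, 0], "rot": [0, 0, 0], "hand": -1}, {"travel": [0, 0, 0], "rot": [0, 0, 0], "hand": -1}, {"travel": [0, 0, 0], "rot": [0, 0, 0], "hand": -1}])

```text
time: 29.7
tool_pos: [0.5912, -0.0072, 0.1058]
tool_rot: [3.102, 0.493, 0.004]
wrist_force: [-0.4, 0.5, 5.9]
grip_width: 0.286
finger_force: 59.2
```

Emit:
arm_command(increments=[{"travel": [0, 0, 0.01], "rot": [0, 0, 0], "hand": -1}, {"travel": [0, 0, 0.02], "rot": [0, 0, 0], "hand": -1}, {"travel": [0, 0, 0.02], "rot": [0, 0, 0], "hand": -1}, {"travel": [0, 0, 0.01], "rot": [0, 0, 0], "hand": -1}, {"travel": [0, 0.02, 0], "rot": [0, 0, 0], "hand": -1}])

```text
time: 30.2
tool_pos: [0.5912, 0.0112, 0.1659]
tool_rot: [3.102, 0.489, 0.004]
wrist_force: [-0.4, 0.4, -3.5]
grip_width: 0.282
finger_force: 59.2
```

Emit:
arm_command(increments=[{"travel": [0, 0.035, 0], "rot": [0, 0, 0], "hand": -1}, {"travel": [0, 0.035, 0], "rot": [0, 0, 0], "hand": -1}, {"travel": [-0.002, 0.035, 0], "rot": [0, 0, 0], "hand": -1}, {"travel": [0, 0.035, 0], "rot": [0, 0, 0], "hand": -1}, {"travel": [0, 0.035, 0], "rot": [0, 0, 0], "hand": -1}])

```text
time: 30.7
tool_pos: [0.5881, 0.1892, 0.164]
tool_rot: [3.103, 0.492, -0.001]
wrist_force: [0.4, 0.1, -2.8]
grip_width: 0.284
finger_force: 59.3
```

Emit:
arm_command(increments=[{"travel": [0, 0.035, 0], "rot": [0, 0, 0], "hand": -1}, {"travel": [0, 0.035, 0], "rot": [0, 0, 0], "hand": -1}, {"travel": [0, 0.035, 0], "rot": [0, 0, 0], "hand": -1}, {"travel": [0, 0.035, 0], "rot": [0, 0, 0], "hand": -1}, {"travel": [0, 0.022, 0], "rot": [0, 0, 0], "hand": -1}])

```text
time: 31.2
tool_pos: [0.5877, 0.3521, 0.1637]
tool_rot: [-3.102, -0.495, 0.002]
wrist_force: [-0.1, -0.7, -4.1]
grip_width: 0.283
finger_force: 59.3
```

Emit:
arm_command(increments=[{"travel": [0, 0, 0], "rot": [0, 0, 0], "hand": -1}, {"travel": [0, 0, -0.02], "rot": [0, 0, 0], "hand": -1}, {"travel": [0, 0, -0.015], "rot": [0, 0, 0], "hand": -1}, {"travel": [0, 0, -0.008], "rot": [0, 0, 0], "hand": -1}, {"travel": [0, 0, 0], "rot": [0, 0, 0], "hand": -1}])

```text
time: 31.7
tool_pos: [0.5881, 0.349, 0.1198]
tool_rot: [3.102, 0.491, -0.005]
wrist_force: [-0.4, -0.2, -3.1]
grip_width: 0.285
finger_force: 59.4
```

Emit:
arm_command(increments=[{"travel": [0, 0, -0.002], "rot": [0, 0, 0], "hand": -1}, {"travel": [0, 0, 0], "rot": [0, 0, 0], "hand": -1}, {"travel": [0, 0, 0], "rot": [0, 0, 0], "hand": -1}, {"travel": [0, 0, 0], "rot": [0, 0, 0], "hand": -1}, {"travel": [0, 0, 0], "rot": [0, 0, 0], "hand": -1}])

```text
time: 32.2
tool_pos: [0.5886, 0.3498, 0.1195]
tool_rot: [-3.103, -0.492, -0.001]
wrist_force: [-0.5, 0.7, -3.1]
grip_width: 0.281
finger_force: 59.4
```

Emit:
arm_command(increments=[{"travel": [0, 0, -0.001], "rot": [0, 0, 0], "hand": -1}, {"travel": [0, 0, 0], "rot": [0, 0, 0], "hand": -1}, {"travel": [0, 0, 0], "rot": [0, 0, 0], "hand": -1}, {"travel": [0, 0, 0], "rot": [0, 0, 0], "hand": -1}, {"travel": [0, 0, 0], "rot": [0, 0, 0], "hand": -1}])

```text
time: 32.7
tool_pos: [0.5886, 0.3498, 0.1183]
tool_rot: [3.103, 0.492, 0.0]
wrist_force: [0.5, -0.4, -4.0]
grip_width: 0.283
finger_force: 59.4
```

Emit:
arm_command(increments=[{"travel": [0, 0, -0.001], "rot": [0, 0, 0], "hand": -1}, {"travel": [0, 0, 0], "rot": [0, 0, 0], "hand": -1}, {"travel": [0, 0, 0], "rot": [0, 0, 0], "hand": -1}, {"travel": [0, 0, 0], "rot": [0, 0, 0], "hand": -1}, {"travel": [0, 0, 0], "rot": [0, 0, 0], "hand": -1}])

```text
time: 33.2
tool_pos: [0.5887, 0.3499, 0.1178]
tool_rot: [-3.102, -0.492, -0.001]
wrist_force: [-1.1, 0.2, 3.0]
grip_width: 0.284
finger_force: 60.0
```

Emit:
arm_command(increments=[{"travel": [0, 0, 0], "rot": [0, 0, 0], "hand": 0.2}, {"travel": [0, 0, 0], "rot": [0, 0, 0], "hand": 0.2}, {"travel": [0, 0, 0], "rot": [0, 0, 0], "hand": 0.2}, {"travel": [0, 0, 0.02], "rot": [0, 0, 0], "hand": 0.2}, {"travel": [0, 0, 0.03], "rot": [0, 0, 0], "hand": 0.2}])

```text
time: 33.7
tool_pos: [0.5878, 0.3494, 0.1659]
tool_rot: [3.102, 0.492, -0.006]
wrist_force: [-0.5, 1.0, 0.5]
grip_width: 0.599
finger_force: 0.0
```

Emit:
arm_command(increments=[{"travel": [0, 0, 0.022], "rot": [0, 0, 0], "hand": 0.2}, {"travel": [-0.014, -0.032, 0], "rot": [0, 0, 0], "hand": 0.2}, {"travel": [-0.014, -0.032, 0], "rot": [0, 0, 0], "hand": 0.2}, {"travel": [-0.014, -0.032, 0], "rot": [0, 0, 0], "hand": 0.2}, {"travel": [-0.014, -0.032, 0], "rot": [0, 0, 0], "hand": 0.2}])

```text
time: 34.2
tool_pos: [0.5318, 0.2206, 0.1892]
tool_rot: [3.103, 0.493, 0.0]
wrist_force: [1.0, -0.9, 0.2]
grip_width: 0.598
finger_force: 0.0
```

Emit:
arm_command(increments=[{"travel": [-0.014, -0.032, 0], "rot": [0, 0, 0], "hand": 0.2}, {"travel": [-0.014, -0.032, 0], "rot": [0, 0, 0], "hand": 0.2}, {"travel": [-0.014, -0.032, 0], "rot": [0, 0, 0], "hand": 0.2}, {"travel": [-0.014, -0.032, 0], "rot": [0, 0, 0], "hand": 0.2}, {"travel": [-0.014, -0.032, 0], "rot": [0, 0, 0], "hand": 0.2}])

```text
time: 34.7
tool_pos: [0.4618, 0.0606, 0.1894]
tool_rot: [3.103, 0.493, 0.001]
wrist_force: [0.0, -0.6, 0.1]
grip_width: 0.602
finger_force: 0.0
```

Emit:
arm_command(increments=[{"travel": [-0.014, -0.032, 0], "rot": [0, 0, 0], "hand": 0.2}, {"travel": [-0.007, -0.014, 0], "rot": [0, 0, 0], "hand": 0.2}, {"travel": [0, 0, 0], "rot": [0, 0, 0], "hand": 0.2}, {"travel": [0, 0, 0], "rot": [0, 0, 0], "hand": 0.2}, {"travel": [0, 0, 0], "rot": [0, 0, 0], "hand": 0.2}])

```text
time: 35.2
tool_pos: [0.4419, 0.0165, 0.1893]
tool_rot: [-3.102, -0.494, -0.0]
wrist_force: [0.7, 0.7, 1.0]
grip_width: 0.6
finger_force: 0.0
```

Emit:
arm_command(increments=[{"travel": [0, 0, -0.03], "rot": [0, 0, 0], "hand": 0.2}, {"travel": [0, 0, -0.03], "rot": [0, 0, 0], "hand": 0.2}, {"travel": [0, 0, -0.017], "rot": [0, 0, 0], "hand": 0.2}, {"travel": [0, 0, -0.008], "rot": [0, 0, 0], "hand": 0.2}, {"travel": [0, 0, 0], "rot": [0, 0, 0], "hand": 0.2}])

```text
time: 35.7
tool_pos: [0.4414, 0.0163, 0.1037]
tool_rot: [-3.102, -0.494, 0.002]
wrist_force: [0.4, -0.2, 0.3]
grip_width: 0.598
finger_force: 0.0
```

Emit:
arm_command(increments=[{"travel": [0, 0, 0], "rot": [0, 0, 0], "hand": -1}, {"travel": [0, 0, 0], "rot": [0, 0, 0], "hand": -1}, {"travel": [0, 0, 0], "rot": [0, 0, 0], "hand": -1}, {"travel": [0, 0, 0], "rot": [0, 0, 0], "hand": -1}, {"travel": [0, 0, 0], "rot": [0, 0, 0], "hand": -1}])

```text
time: 36.2
tool_pos: [0.4421, 0.0159, 0.1054]
tool_rot: [3.102, 0.492, 0.003]
wrist_force: [-0.2, 1.7, 6.6]
grip_width: 0.285
finger_force: 58.6
```

Emit:
arm_command(increments=[{"travel": [0, 0, 0.01], "rot": [0, 0, 0], "hand": -1}, {"travel": [0, 0, 0.02], "rot": [0, 0, 0], "hand": -1}, {"travel": [0, 0, 0.02], "rot": [0, 0, 0], "hand": -1}, {"travel": [0, 0, 0.01], "rot": [0, 0, 0], "hand": -1}, {"travel": [0.006, 0.02, 0], "rot": [0, 0, 0], "hand": -1}])

```text
time: 36.7
tool_pos: [0.4481, 0.0347, 0.1659]
tool_rot: [3.102, 0.489, 0.004]
wrist_force: [-0.6, -0.0, -2.4]
grip_width: 0.282
finger_force: 59.2
```

Emit:
arm_command(increments=[{"travel": [0.008, 0.03, 0], "rot": [0, 0, 0], "hand": -1}, {"travel": [0.008, 0.03, 0], "rot": [0, 0, 0], "hand": -1}, {"travel": [0.008, 0.03, 0], "rot": [0, 0, 0], "hand": -1}, {"travel": [0.008, 0.03, 0], "rot": [0, 0, 0], "hand": -1}, {"travel": [0.008, 0.03, 0], "rot": [0, 0, 0], "hand": -1}])

```text
time: 37.2
tool_pos: [0.4876, 0.187, 0.1643]
tool_rot: [3.103, 0.493, -0.001]
wrist_force: [-0.1, -0.1, -1.7]
grip_width: 0.283
finger_force: 59.2
```

Emit:
arm_command(increments=[{"travel": [0.008, 0.03, 0], "rot": [0, 0, 0], "hand": -1}, {"travel": [0.008, 0.03, 0], "rot": [0, 0, 0], "hand": -1}, {"travel": [0.008, 0.024, 0], "rot": [0, 0, 0], "hand": -1}, {"travel": [0.008, 0.02, 0], "rot": [0, 0, 0], "hand": -1}, {"travel": [0, 0, 0], "rot": [0, 0, 0], "hand": -1}])

```text
time: 37.7
tool_pos: [0.5196, 0.2916, 0.1638]
tool_rot: [-3.102, -0.496, 0.0]
wrist_force: [0.3, -0.2, -3.1]
grip_width: 0.281
finger_force: 59.2
```

Emit:
arm_command(increments=[{"travel": [0, 0, 0], "rot": [0, 0, 0], "hand": -1}, {"travel": [0, 0, -0.02], "rot": [0, 0, 0], "hand": -1}, {"travel": [0, 0, -0.015], "rot": [0, 0, 0], "hand": -1}, {"travel": [0, 0, -0.008], "rot": [0, 0, 0], "hand": -1}, {"travel": [0, 0, 0], "rot": [0, 0, 0], "hand": -1}])

```text
time: 38.2
tool_pos: [0.5191, 0.289, 0.1205]
tool_rot: [3.102, 0.491, -0.003]
wrist_force: [0.1, 0.0, -2.1]
grip_width: 0.284
finger_force: 59.3
```

Emit:
arm_command(increments=[{"travel": [0, 0, 0], "rot": [0, 0, 0], "hand": -1}, {"travel": [0, 0, -0.001], "rot": [0, 0, 0], "hand": -1}, {"travel": [0, 0, 0], "rot": [0, 0, 0], "hand": -1}, {"travel": [0, 0, 0], "rot": [0, 0, 0], "hand": -1}, {"travel": [0, 0, 0], "rot": [0, 0, 0], "hand": -1}])

```text
time: 38.7
tool_pos: [0.5196, 0.2898, 0.1205]
tool_rot: [-3.103, -0.492, -0.0]
wrist_force: [0.9, 0.0, -2.0]
grip_width: 0.285
finger_force: 59.3
```

Emit:
arm_command(increments=[{"travel": [0, 0.001, -0.001], "rot": [0, 0, 0], "hand": -1}, {"travel": [0, 0, -0.001], "rot": [0, 0, 0], "hand": -1}, {"travel": [0, 0, 0], "rot": [0, 0, 0], "hand": -1}, {"travel": [0, 0, 0], "rot": [0, 0, 0], "hand": -1}, {"travel": [0, 0, 0], "rot": [0, 0, 0], "hand": -1}])

```text
time: 39.2
tool_pos: [0.5196, 0.2908, 0.1183]
tool_rot: [3.103, 0.492, 0.0]
wrist_force: [-0.1, -0.5, -2.7]
grip_width: 0.282
finger_force: 59.3
```

Emit:
arm_command(increments=[{"travel": [0, 0, -0.001], "rot": [0, 0, 0], "hand": -1}, {"travel": [0, 0, 0], "rot": [0, 0, 0], "hand": -1}, {"travel": [0, 0, 0], "rot": [0, 0, 0], "hand": -1}, {"travel": [0, 0, 0], "rot": [0, 0, 0], "hand": -1}, {"travel": [0, 0, 0], "rot": [0, 0, 0], "hand": -1}])

```text
time: 39.7
tool_pos: [0.5196, 0.2908, 0.1174]
tool_rot: [-3.103, -0.492, -0.0]
wrist_force: [-0.5, 1.0, -0.3]
grip_width: 0.286
finger_force: 59.7
```

Emit:
arm_command(increments=[{"travel": [0, 0, 0], "rot": [0, 0, 0], "hand": 0.2}, {"travel": [0, 0, 0], "rot": [0, 0, 0], "hand": 0.2}, {"travel": [0, 0, 0], "rot": [0, 0, 0], "hand": 0.2}, {"travel": [0, 0, 0.02], "rot": [0, 0, 0], "hand": 0.2}, {"travel": [0, 0, 0.03], "rot": [0, 0, 0], "hand": 0.2}])

```text
time: 40.2
tool_pos: [0.5188, 0.2905, 0.1664]
tool_rot: [3.102, 0.492, -0.006]
wrist_force: [-0.2, 0.2, 0.5]
grip_width: 0.601
finger_force: 0.0
```

Emit:
arm_command(increments=[{"travel": [0, 0, 0.022], "rot": [0, 0, 0], "hand": 0.2}, {"travel": [0, -0.035, 0], "rot": [0, 0, 0], "hand": 0.2}, {"travel": [0, -0.035, 0], "rot": [0, 0, 0], "hand": 0.2}, {"travel": [0, -0.035, 0], "rot": [0, 0, 0], "hand": 0.2}, {"travel": [0, -0.035, 0], "rot": [0, 0, 0], "hand": 0.2}])

```text
time: 40.7
tool_pos: [0.5194, 0.1495, 0.1894]
tool_rot: [3.103, 0.493, 0.0]
wrist_force: [-0.2, -0.1, -0.4]
grip_width: 0.6
finger_force: 0.0
```

Emit:
arm_command(increments=[{"travel": [0, -0.035, 0], "rot": [0, 0, 0], "hand": 0.2}, {"travel": [0, -0.035, 0], "rot": [0, 0, 0], "hand": 0.2}, {"travel": [-0.003, -0.035, 0], "rot": [0, 0, 0], "hand": 0.2}, {"travel": [0, -0.035, 0], "rot": [0, 0, 0], "hand": 0.2}, {"travel": [0, -0.007, 0], "rot": [0, 0, 0], "hand": 0.2}])

```text
time: 41.2
tool_pos: [0.5165, 0.001, 0.1894]
tool_rot: [3.103, 0.487, 0.0]
wrist_force: [0.3, 0.6, -0.0]
grip_width: 0.598
finger_force: 0.0
```

Emit:
arm_command(increments=[{"travel": [0, 0, 0], "rot": [0, 0, 0], "hand": 0.2}, {"travel": [0, 0, 0], "rot": [0, 0, 0], "hand": 0.2}, {"travel": [0, 0, -0.02], "rot": [0, 0, 0], "hand": 0.2}, {"travel": [0, 0, 0], "rot": [0, 0, 0], "hand": 0.2}, {"travel": [0, 0, 0], "rot": [0, 0, 0], "hand": 0.2}])

```text
time: 41.7
tool_pos: [0.5165, 0.0047, 0.1695]
tool_rot: [-3.102, -0.494, 0.001]
wrist_force: [0.1, 0.2, 0.1]
grip_width: 0.601
finger_force: 0.0
```

Emit:
arm_command(increments=[{"travel": [0, -0.001, -0.03], "rot": [0, 0, 0], "hand": 0.2}, {"travel": [0, 0, -0.02], "rot": [0, 0, 0], "hand": 0.2}, {"travel": [0, 0, -0.01], "rot": [0, 0, 0], "hand": 0.2}, {"travel": [0, 0, -0.005], "rot": [0, 0, 0], "hand": 0.2}, {"travel": [0, 0, 0], "rot": [0, 0, 0], "hand": 0.2}])

```text
time: 42.2
tool_pos: [0.5168, 0.0029, 0.1047]
tool_rot: [3.103, 0.493, 0.001]
wrist_force: [0.2, 0.5, 0.1]
grip_width: 0.593
finger_force: 0.0
```

Emit:
arm_command(increments=[{"travel": [0, 0, 0], "rot": [0, 0, 0], "hand": -1}, {"travel": [0, 0, 0], "rot": [0, 0, 0], "hand": -1}, {"travel": [0, 0, 0], "rot": [0, 0, 0], "hand": -1}, {"travel": [0, 0, 0], "rot": [0, 0, 0], "hand": -1}, {"travel": [0, 0, 0], "rot": [0, 0, 0], "hand": -1}])

```text
time: 42.7
tool_pos: [0.5171, 0.0028, 0.1054]
tool_rot: [3.102, 0.492, 0.003]
wrist_force: [-1.0, 1.5, 5.7]
grip_width: 0.282
finger_force: 58.7
```

Emit:
arm_command(increments=[{"travel": [0, 0, 0.01], "rot": [0, 0, 0], "hand": -1}, {"travel": [0, 0, 0.02], "rot": [0, 0, 0], "hand": -1}, {"travel": [0, 0, 0.02], "rot": [0, 0, 0], "hand": -1}, {"travel": [0, 0, 0.01], "rot": [0, 0, 0], "hand": -1}, {"travel": [0.006, 0.018, 0], "rot": [0, 0, 0], "hand": -1}])

```text
time: 43.2
tool_pos: [0.5229, 0.0196, 0.1659]
tool_rot: [3.102, 0.489, 0.003]
wrist_force: [1.7, 0.8, -4.1]
grip_width: 0.284
finger_force: 59.2
```

Emit:
arm_command(increments=[{"travel": [0.006, 0.025, 0], "rot": [0, 0, 0], "hand": -1}, {"travel": [0.006, 0.025, 0], "rot": [0, 0, 0], "hand": -1}, {"travel": [0.006, 0.025, 0], "rot": [0, 0, 0], "hand": -1}, {"travel": [0.006, 0.025, 0], "rot": [0, 0, 0], "hand": -1}, {"travel": [0.006, 0.025, 0], "rot": [0, 0, 0], "hand": -1}])

```text
time: 43.7
tool_pos: [0.5524, 0.1468, 0.164]
tool_rot: [3.103, 0.492, -0.002]
wrist_force: [0.5, -0.8, -3.8]
grip_width: 0.283
finger_force: 59.2
```

Emit:
arm_command(increments=[{"travel": [0.006, 0.025, 0], "rot": [0, 0, 0], "hand": -1}, {"travel": [0.006, 0.025, 0], "rot": [0, 0, 0], "hand": -1}, {"travel": [0.006, 0.017, 0], "rot": [0, 0, 0], "hand": -1}, {"travel": [0.006, 0.008, 0], "rot": [0, 0, 0], "hand": -1}, {"travel": [0, 0, 0], "rot": [0, 0, 0], "hand": -1}])

```text
time: 44.2
tool_pos: [0.5767, 0.2212, 0.1638]
tool_rot: [3.102, 0.494, -0.001]
wrist_force: [-0.3, -0.2, -2.6]
grip_width: 0.28
finger_force: 59.2
```

Emit:
arm_command(increments=[{"travel": [0, 0, -0.015], "rot": [0, 0, 0], "hand": -1}, {"travel": [0, 0, -0.015], "rot": [0, 0, 0], "hand": -1}, {"travel": [0, 0, -0.012], "rot": [0, 0, 0], "hand": -1}, {"travel": [0, 0, -0.003], "rot": [0, 0, 0], "hand": -1}, {"travel": [0, 0, 0], "rot": [0, 0, 0], "hand": -1}])

```text
time: 44.7
tool_pos: [0.5765, 0.2203, 0.1191]
tool_rot: [3.103, 0.492, -0.001]
wrist_force: [-0.2, -0.8, -3.6]
grip_width: 0.279
finger_force: 59.3
```

Emit:
arm_command(increments=[{"travel": [0, 0, 0], "rot": [0, 0, 0], "hand": -1}, {"travel": [0, 0, 0], "rot": [0, 0, 0], "hand": -1}, {"travel": [0, 0, 0], "rot": [0, 0, 0], "hand": -1}, {"travel": [0, 0, 0], "rot": [0, 0, 0], "hand": -1}, {"travel": [0, 0, 0], "rot": [0, 0, 0], "hand": -1}])

```text
time: 45.2
tool_pos: [0.5766, 0.2208, 0.1194]
tool_rot: [3.103, 0.493, 0.0]
wrist_force: [-0.3, -0.4, -3.3]
grip_width: 0.285
finger_force: 59.3
```

Emit:
arm_command(increments=[{"travel": [0, 0.001, -0.001], "rot": [0, 0, 0], "hand": -1}, {"travel": [0, 0, 0], "rot": [0, 0, 0], "hand": -1}, {"travel": [0, 0, 0], "rot": [0, 0, 0], "hand": -1}, {"travel": [0, 0, 0], "rot": [0, 0, 0], "hand": -1}, {"travel": [0, 0, 0], "rot": [0, 0, 0], "hand": -1}])

```text
time: 45.7
tool_pos: [0.5765, 0.2218, 0.1183]
tool_rot: [3.103, 0.492, -0.0]
wrist_force: [1.0, -0.1, -3.2]
grip_width: 0.282
finger_force: 59.3
```

Emit:
arm_command(increments=[{"travel": [0, 0, -0.001], "rot": [0, 0, 0], "hand": -1}, {"travel": [0, 0, 0], "rot": [0, 0, 0], "hand": -1}, {"travel": [0, 0, 0], "rot": [0, 0, 0], "hand": -1}, {"travel": [0, 0, 0], "rot": [0, 0, 0], "hand": -1}, {"travel": [0, 0, 0], "rot": [0, 0, 0], "hand": -1}])

```text
time: 46.2
tool_pos: [0.5766, 0.2218, 0.1175]
tool_rot: [-3.103, -0.492, -0.001]
wrist_force: [0.1, 0.8, -1.2]
grip_width: 0.284
finger_force: 59.7
```

Emit:
arm_command(increments=[{"travel": [0, 0, -0.0005], "rot": [0, 0, 0], "hand": -1}, {"travel": [0, 0, 0], "rot": [0, 0, 0], "hand": -1}, {"travel": [0, 0, 0], "rot": [0, 0, 0], "hand": 0.2}, {"travel": [0, 0, 0], "rot": [0, 0, 0], "hand": 0.2}, {"travel": [0, 0, 0], "rot": [0, 0, 0], "hand": 0.2}])

```text
time: 46.7
tool_pos: [0.5765, 0.2217, 0.1166]
tool_rot: [3.103, 0.492, -0.001]
wrist_force: [-0.4, 0.4, -0.5]
grip_width: 0.6
finger_force: 0.0
```

Emit:
arm_command(increments=[{"travel": [0, 0, 0.02], "rot": [0, 0, 0], "hand": 0.2}, {"travel": [0, 0, 0.03], "rot": [0, 0, 0], "hand": 0.2}, {"travel": [0, 0, 0.04], "rot": [0, 0, 0], "hand": 0.2}, {"travel": [-0.02, -0.03, 0.02], "rot": [0, 0, 0], "hand": 0.2}, {"travel": [-0.02, -0.04, 0.01], "rot": [0, 0, 0], "hand": 0.2}])

```text
time: 47.2
tool_pos: [0.5365, 0.1519, 0.2386]
tool_rot: [3.102, 0.496, 0.005]
wrist_force: [0.7, -0.1, 1.1]
grip_width: 0.602
finger_force: 0.0
```

Emit:
arm_command(increments=[{"travel": [-0.02, -0.04, 0], "rot": [0, 0, 0], "hand": 0.2}, {"travel": [-0.02, -0.04, 0], "rot": [0, 0, 0], "hand": 0.2}, {"travel": [-0.02, -0.04, 0], "rot": [0, 0, 0], "hand": 0.2}, {"travel": [-0.02, -0.04, 0], "rot": [0, 0, 0], "hand": 0.2}, {"travel": [-0.02, -0.03, 0], "rot": [0, 0, 0], "hand": 0.2}])

```text
time: 47.7
tool_pos: [0.4355, -0.04, 0.2368]
tool_rot: [3.103, 0.491, 0.0]
wrist_force: [0.7, -0.0, 0.2]
grip_width: 0.596
finger_force: 0.0
```

Run:
```python
from h import *
snap('top','t9.png');snap('scene','s9.png')
p=cv2.imread('pics/t9.png')[120:240,80:420];q=cv2.imread('pics/s9.png')[120:270,60:460]
cv2.imwrite('pics/m9.png',np.vstack([cv2.resize(p,(800,282),interpolation=2),cv2.resize(q,(800,300),interpolation=2)]))
```

```text
(no output)
```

View pics/m9.png

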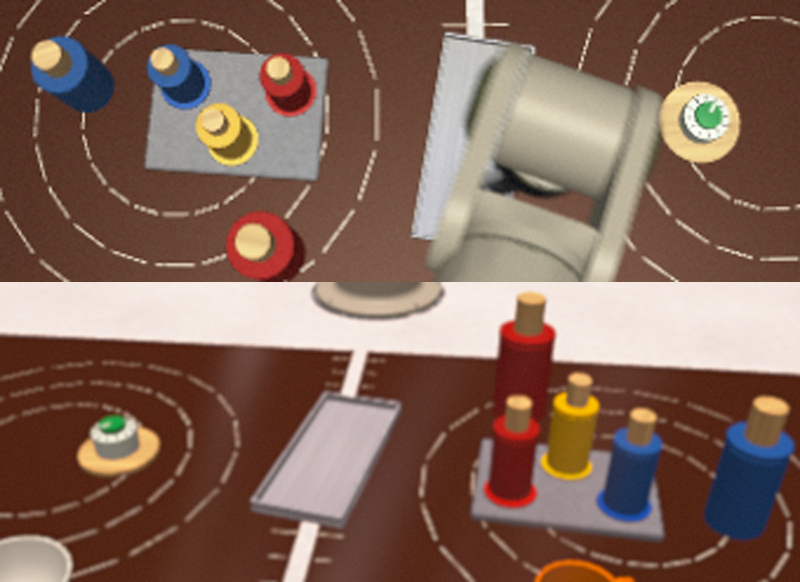

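The three small canisters are standing on their own coasters and the timer is on the board. I'll check the centring numerically before handing in.

Run:
```python
from h import *
def fit(s,box,lo,hi,z):
    x0,y0,x1,y1=box;h=cv2.cvtColor(s['pixels'],cv2.COLOR_RGB2HSV)[y0:y1,x0:x1]
    c=np.concatenate([k for k in [max(cv2.findContours(cv2.inRange(h,lo,hi),0,2)[0],key=cv2.contourArea)]]).reshape(-1,2)+[x0,y0]
    e=cv2.fitEllipse(back(s,c,z)[:,:2].astype('f4'));return np.round(e[0],4),np.round(e[1],3)
a=snap('top');b=snap('scene')
print('top dial',fit(a,(360,150,400,195),(45,80,40),(90,255,255),.048))
print('top board',fit(a,(355,148,402,196),(10,50,130),(30,200,255),.008))
u=proj(b,[[.537,-.2685,.03]])[0].astype(int);print('scene dial',fit(b,(u[0]-30,u[1]-30,u[0]+30,u[1]+25),(45,80,40),(90,255,255),.048))
print('scene board',fit(b,(u[0]-40,u[1]-10,u[0]+40,u[1]+30),(10,60,130),(30,220,255),.008))
# knob tops before/after
import pickle
a0,b0=pickle.load(open('s0.pkl','rb'))
for n,s0,s in(('top',a0,a),('scene',b0,b)):
  for nm,p in(('R',(.577,.222)),('Y',(.5195,.2905)),('B',(.588,.3495))):
    u,v=proj(s0,[[*p,.134]])[0].astype(int);w=14
    A=cv2.cvtColor(s0['pixels'],cv2.COLOR_RGB2GRAY)[v-w:v+w,u-w:u+w];B=cv2.cvtColor(s['pixels'],cv2.COLOR_RGB2GRAY)[v-w:v+w,u-w:u+w]
    print(n,nm,'shift px',cv2.phaseCorrelate(A.astype('f4'),B.astype('f4'),cv2.createHanningWindow((2*w,2*w),cv2.CV_32F))[0])
```

```text
top dial (array([ 0.5349, -0.269 ]), array([0.028, 0.03 ]))
top board (array([ 0.534 , -0.2706]), array([0.093, 0.11 ]))
scene dial (array([ 0.5399, -0.2673]), array([0.027, 0.038]))
scene board (array([ 0.5415, -0.2667]), array([0.092, 0.118]))
top R shift px (-0.313979791064412, 0.31303078811507845)
top Y shift px (0.1219568120645107, 0.2791320585703456)
top B shift px (-0.036418145314513595, 0.023659682415301475)
scene R shift px (0.5462174296222493, -0.04409125087213539)
scene Y shift px (-0.0957718483494645, -0.10118617223278292)
scene B shift px (-0.2746179673836249, 0.08946592264297948)
```

Everything is within about 2 mm of where it should be, so I'm handing in.

```bash
python3 -c "
from bench import env
print(env.finish_job())"
```

```text
the job is handed in; nothing more can be done
None
```

The job is handed in at about 48 s: the timer stands on the round wooden board, the red, yellow and blue canisters are back on their own coasters (all within about 2 mm by camera), and the gripper is clear; no verdict was returned.

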